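# Open up the staining station

### The job

Get the staining station ready: first fold the dust cover right back off the bay so that its two panels are flat against each other, then unscrew the cap from the stain jar and put it right way up in the blue tray. Also hang every slide carrier on the drip rail, straddling the bar like a saddle, and leave the rest of the bench as it is.

Things in the scene. Friction and masses are not known exactly. Their poses are not given: they have to be found in the camera images.
- bay: Grey open-topped box fixed to the bench, 200 (its x) x 180 (its y) x 100 mm high, walls 7 mm, floor 6 mm; its front (-x) wall is only 56 mm high. Origin: centre of its underside; z up. It holds the stain jar and carries the bifold cover.
- cover (a joint): Angle of the cover's inner panel (88 x 172 x 5 mm, pale blue) above horizontal, rad. It is hinged on the bay's far rim: axis along bay y, at bay x +88, z 102 mm. It starts tented at 0.5 to 0.75; stops at 0 (flat, closed) and 1.54 (upright, cover fully folded). Stiff: it stays where left; a level push of 6 N or less at the handle moves it.
- cover_outer (a joint): Fold angle of the outer panel (88 x 172 x 5 mm), hinged to the inner panel's other edge, rad. A linkage keeps it at twice cover: its free edge (towards bay -x) stays at rim height and moves to bay +x as the cover folds up as a peak. About 3.08 when the panels are flat against each other, upright at the far rim, top 190 mm above the bench.
- cover_handle (a point): Middle of the red handle bar (12 mm thick, 84 mm long, along bay y), on two posts, standing 40 mm off the outer panel's underside plane, 10 mm from its free edge. Pushing it towards bay +x folds the cover; meanwhile it comes down from about 140 to 112 mm above the bench, ending at about bay x +48 mm.
- jar: Amber stain jar fixed on the bay floor: body 68 mm diameter, 45 mm high, threaded neck above, top of the neck 82 mm above the jar's origin (centre of its underside). z is its axis.
- cap: White screw cap, 51 mm across, 36 mm high, 45 g, loose, screwed on the jar. Origin: centre of its open lower end; z out through its closed top. Seated, the origin is 52 mm above the jar's. Right-hand thread: turn anticlockwise seen from above; it rises 9 mm a turn, the thread lets go after 2 turns (12.6 rad), then it lifts straight off, 30 mm to clear the neck.
- cap_tray: Blue square tray fixed to the bench, 120 x 120 mm, rim 12 mm high, wall 4 mm, floor 4 mm. Origin: centre of its underside.
- rail: Steel drip rail fixed to the bench: a round bar 12 mm thick along its y, top of the bar 120 mm above the bench, 290 mm between two posts 12 mm thick that end 5 mm above the bar; foot plate 50 x 300 x 6 mm. Origin: centre of the underside; room for four carriers 70 mm apart.
- rail_mid (a point): Top of the rail's bar, at its middle.
- carrier0: Saddle-shaped blue slide carrier, about 180 g; may be absent. Two legs 11 (x) x 46 (y) x 60 mm high with heavy steel feet, 52 mm clear between them, 74 mm overall in x; bridge on top, 6 mm thick, top at 66 mm; orange grip block on it 14 (x) x 26 (y) mm, top at 97 mm. Origin: centre between the feet, z up. Hung, the bar runs along its y under the bridge and the origin is 60 mm below the bar's top.
- carrier1: Saddle-shaped blue slide carrier, about 180 g; may be absent. Two legs 11 (x) x 46 (y) x 60 mm high with heavy steel feet, 52 mm clear between them, 74 mm overall in x; bridge on top, 6 mm thick, top at 66 mm; orange grip block on it 14 (x) x 26 (y) mm, top at 97 mm. Origin: centre between the feet, z up. Hung, the bar runs along its y under the bridge and the origin is 60 mm below the bar's top.
- carrier2: Saddle-shaped blue slide carrier, about 180 g; may be absent. Two legs 11 (x) x 46 (y) x 60 mm high with heavy steel feet, 52 mm clear between them, 74 mm overall in x; bridge on top, 6 mm thick, top at 66 mm; orange grip block on it 14 (x) x 26 (y) mm, top at 97 mm. Origin: centre between the feet, z up. Hung, the bar runs along its y under the bridge and the origin is 60 mm below the bar's top.
- carrier3: Saddle-shaped blue slide carrier, about 180 g; may be absent. Two legs 11 (x) x 46 (y) x 60 mm high with heavy steel feet, 52 mm clear between them, 74 mm overall in x; bridge on top, 6 mm thick, top at 66 mm; orange grip block on it 14 (x) x 26 (y) mm, top at 97 mm. Origin: centre between the feet, z up. Hung, the bar runs along its y under the bridge and the origin is 60 mm below the bar's top.
- plates: Bystander, to be left alone: stack of red culture plates, 90 mm across, 60 mm high. Origin: centre of its underside.
- loop_pot: Bystander, to be left alone: orange pot of inoculating loops, 68 mm across. Origin: centre of its underside.
- wash_bottle: Bystander, to be left alone: white bottle with a red cap, 54 mm across, 130 mm high. Origin: centre of its underside.
- agar_jar: Bystander, to be left alone: small closed amber jar, 52 mm across, 60 mm high. Origin: centre of its underside.
- tip_box: Bystander, to be left alone: green box 80 x 110 x 50 mm. Origin: centre of its underside.
- plate_single: Bystander, to be left alone: single culture plate, 60 mm across, 14 mm high. Origin: centre of its underside.
- slide_box: Bystander, to be left alone: cardboard box 60 x 90 x 32 mm. Origin: centre of its underside.

How it is judged:
By the outcome, as a careful person would: the job done as asked, in the order asked, and still so for the second after the job is handed in, with the robot touching nothing.
Of carrier0, carrier1, carrier2, carrier3 only 2 to 4 are there at a start; the rules pass over those that are not, and their reading is None.
At some moment in a run one of carrier0, carrier1, carrier2, carrier3 may be knocked a few centimetres aside while the robot is not near it.
It also fails if it takes over 210 s, if anything falls off the work surface, if the arm or the gripper's body presses on something with over 40 N, if the wrist force passes 120 N, or if a joint passes its speed limit or range.

### The arm

A 6-joint arm with a two-finger parallel gripper is mounted at the origin on the work surface. World frame = base frame: x ahead of the robot, y to its left, z up, the work surface at z = 0. Lengths are in m, angles in rad, forces in N, time in s.
With the tool pointing down it reaches from about 0.375 to 0.9 m from the base axis. Payload 3.1 kg.
Tool frame: the origin (TCP) lies between the finger pads; the fingertips stand 25 mm ahead of it and the grasp point (between the pads) lies 6 mm ahead of it; y points along the fingers, x is the direction in which the jaws open and shut, and the axes are right-handed (so a half turn about y gives the same grasp; the last joint's range is limited). The gripper opens to 87 mm and grips with 3 to 60 N. Pads are 19 mm wide; open, the fingers measure 117 mm over their backs; the gripper's body (75 mm by 190 mm) begins 51 mm behind the grasp point.
Start: joints at [0.926, 0.527, 1.433, -0, 1.181, -0.178], TCP at [0.281, 0.558, 0.248] pointing down, gripper open.
Joint ranges: [-3.08, 3.08], [-0.75, 2.2], [0.22, 2.44], [-1.43, 4.57], [0, 2.65], [-2.85, 2.85]. Speed limits (rad/s): [2.79, 2.79, 3.14, 3.14, 3.14, 3.14].

### API

Orientations are given as a unit quaternion [x, y, z, w].
In Python, from rig import robot gives the robot as it stands.
- The arm moves only by the tool carry_out, never from a script. Its argument "moves" is a list of rows, each a list of 7 numbers: the opening, from 0 (shut) to 1 (fully open), then the shift along the tool's x, y, z in cm, then the turn, a rotation vector about the tool's x, y, z in rad. In form: [[grip, x, y, z, rx, ry, rz], ...]. A call has 1 to 20 rows; each row is the pose to reach, as a shift and turn from the pose commanded when the call began, along the tool's axes at that moment; what a row does not reach only later rows make up. A row lasts 1/10 s, in which the tool goes at most 50 mm and 8.59 degrees, less where a joint would pass 70% of its speed; a pose out of reach is approached as far as the arm can. A call with a gripper value outside its range is refused whole. The fingers move at their own pace and stop on an object; "force" is the grip in N (left out, the last holds). Time passes only in rows, so rows that repeat a pose let the fingers close. It gives the time, the measured TCP pose, the force and the opening at its end, in the units of the state.
- robot.get_obs(): the state, without advancing time (a new reading comes with each control period).
- robot.camera(name): name is "scene" or "side" or "wrist"; returns the picture (400x640x3 uint8, red, green, blue); there is no depth.
- robot.camera_params(name): a dict with "fx", "fy", "cx", "cy" (pixels), "extrinsics" (4x4, takes a point from camera to world coordinates); the wrist camera has in their place "mount" (4x4, takes a point from camera to tool coordinates, whose origin is the TCP and whose axes are the tool frame's). Camera axes: x right, y down, z forward; pixel columns grow to the right and rows downward; lengths in m; the calibration is good to about 2 mm. A picture is of the moment at which its call begins: read the wrist's pose just before it. camera_params takes no time and is no camera call.
- robot.hand_in(): hands the job in, once; it reports no verdict.
The state is a dict: "time": time; "q": joint angles; "joint_velocities": joint speeds; "joint_torque": joint torques, N m; "position": TCP position; "tool_rot": TCP orientation; "ft_force": force on the tool from outside, world axes, zero at the start; "moment": the same for the moment, N m; "grip_width": finger opening in m.
Only numpy, scipy, OpenCV 4.12 (cv2) and the standard library are available. Lean on these libraries where they do the work, as an engineer would, in place of code of your own. Each camera call takes 0.05 s, during which the arm holds its last target.

## Working session

There is one attempt and no reset: what is moved stays moved. The work goes in short steps, Python scripts to look and compute and a tool call to move; the robot and the scene stay as the last step left them, time stands still between calls to the robot, and variables do not carry over. Pictures are saved under pics/ and viewed, and the job is handed in when it is done.

Besides the shell and the picture viewer there is one more tool, called after "Emit:" in YAML: its name, and indented under it one key for each argument. carry_out: Moves the arm, as the interface text tells. Its arguments: {"type":"object","properties":{"moves":{"type":"array"},"force":{"type":"number"}},"required":["moves"]}

```bash
ls; mkdir -p pics; python3 - <<'E'
from rig import robot
import cv2
o=robot.get_obs()
print({k:o[k] for k in o})
for n in ["scene","side","wrist"]:
    print(n,robot.camera_params(n))
    cv2.imwrite(f"pics/{n}0.png",robot.camera(n)[:,:,::-1])
E
```

```text
pics
{'time': 0.0, 'q': array([ 9.26511260e-01,  5.28453017e-01,  1.43393900e+00, -1.86653740e-06,
        1.18136443e+00, -1.78481425e-01]), 'joint_velocities': array([ 0.00124753,  0.00023339,  0.00153945, -0.00154044,  0.00070163,
       -0.00147135]), 'joint_torque': array([-2.07718144e-04, -4.40035880e+01, -1.76592118e+01,  6.30984502e-02,
        5.80968847e-02, -1.47742462e-04]), 'position': array([0.28025532, 0.55787018, 0.24656798]), 'tool_rot': array([ 0.60218094,  0.37038748, -0.37181129, -0.6016208 ]), 'ft_force': array([-0.62560478,  0.45226124, -1.15068533]), 'moment': array([ 0.03512326, -0.01674959,  0.00520615]), 'grip_width': 0.08709579015929494}
scene {'fx': 413.74035587428153, 'fy': 413.74035587428153, 'cx': 319.27234695907975, 'cy': 195.17983146682192, 'extrinsics': array([[-0.69845312,  0.4537193 , -0.5534456 ,  1.13481429],
       [ 0.71556752,  0.45490564, -0.53011695,  0.53557777],
       [ 0.01124124, -0.76628954, -0.64239706,  0.79584557],
       [ 0.        ,  0.        ,  0.        ,  1.        ]])}
side {'fx': 450.63362907436704, 'fy': 450.63362907436704, 'cx': 313.4632758006949, 'cy': 203.24020800607892, 'extrinsics': array([[ 0.85707453, -0.39223109,  0.33403296,  0.17735318],
       [-0.51513165, -0.66239845,  0.5439372 , -0.66762497],
       [ 0.00791384, -0.63826567, -0.76977549,  1.00145436],
       [ 0.        ,  0.        ,  0.        ,  1.        ]])}
wrist {'fx': 356.61080255032664, 'fy': 356.61080255032664, 'cx': 322.23294531568297, 'cy': 191.26414124050797, 'mount': array([[ 9.99999828e-01, -2.09602797e-04, -5.48019505e-04,
         3.64308028e-04],
       [ 4.72833169e-04, -2.65136140e-01,  9.64210871e-01,
        -1.38438196e-01],
       [-3.47401072e-04, -9.64210964e-01, -2.65135996e-01,
         7.29685899e-02],
       [ 0.00000000e+00,  0.00000000e+00,  0.00000000e+00,
         1.00000000e+00]])}
```

View pics/scene0.png

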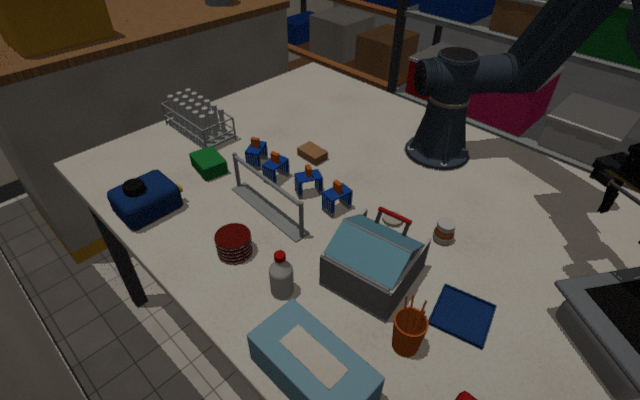

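View pics/side0.png

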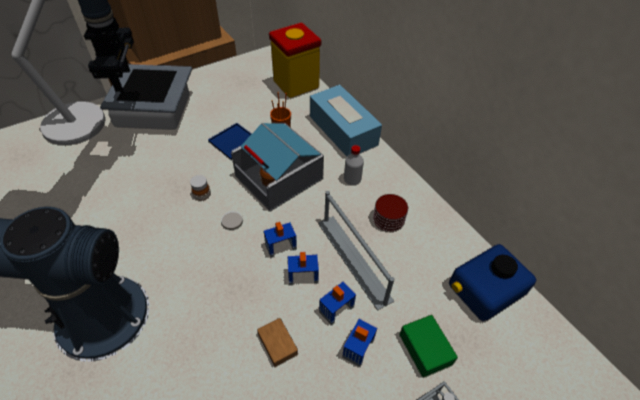

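View pics/wrist0.png

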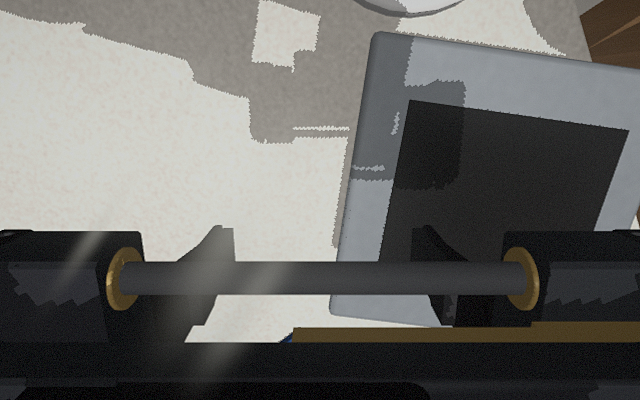

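```bash
cat > h.py <<'E'
import numpy as np, cv2
from rig import robot
from scipy.spatial.transform import Rotation as R
def crop(img,x0,y0,w,h,s,name):
    c=cv2.resize(img[y0:y0+h,x0:x0+w],None,fx=s,fy=s,interpolation=cv2.INTER_CUBIC)[:,:,::-1].copy()
    for i in range(0,w,10):
        if (x0+i)%10==0: pass
    for x in range((x0+9)//10*10,x0+w,10):
        l=10 if x%50 else 18
        cv2.line(c,((x-x0)*s,0),((x-x0)*s,l),(0,255,255),1)
        if x%50==0: cv2.putText(c,str(x),((x-x0)*s+2,18),0,.4,(0,255,255),1)
    for y in range((y0+9)//10*10,y0+h,10):
        l=10 if y%50 else 18
        cv2.line(c,(0,(y-y0)*s),(l,(y-y0)*s),(0,255,255),1)
        if y%50==0: cv2.putText(c,str(y),(20,(y-y0)*s+4),0,.4,(0,255,255),1)
    cv2.imwrite(f"pics/{name}.png",c)
P={n:robot.camera_params(n) for n in ["scene","side"]}
def proj(cam,pts,E=None):
    p=P.get(cam) or robot.camera_params(cam); E=p['extrinsics'] if E is None else E
    pts=np.atleast_2d(pts); c=(pts-E[:3,3])@E[:3,:3]
    return np.c_[p['fx']*c[:,0]/c[:,2]+p['cx'],p['fy']*c[:,1]/c[:,2]+p['cy']]
def back(cam,uv,z,E=None):
    p=P.get(cam) or robot.camera_params(cam); E=p['extrinsics'] if E is None else E
    d=E[:3,:3]@np.array([(uv[0]-p['cx'])/p['fx'],(uv[1]-p['cy'])/p['fy'],1])
    return E[:3,3]+d*(z-E[2,3])/d[2]
def wristE(o):
    T=np.eye(4);T[:3,:3]=R.from_quat(o['tool_rot']).as_matrix();T[:3,3]=o['position']
    return T@robot.camera_params('wrist')['mount']
E
python3 - <<'E'
from h import *
a=cv2.imread('pics/scene0.png')[:,:,::-1];b=cv2.imread('pics/side0.png')[:,:,::-1]
crop(a,310,190,200,150,4,'a1');crop(a,220,120,160,130,5,'a2')
crop(b,180,90,200,140,4,'b1');crop(b,230,180,180,190,4,'b2')
E
```

```text
(no output)
```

View pics/a1.png

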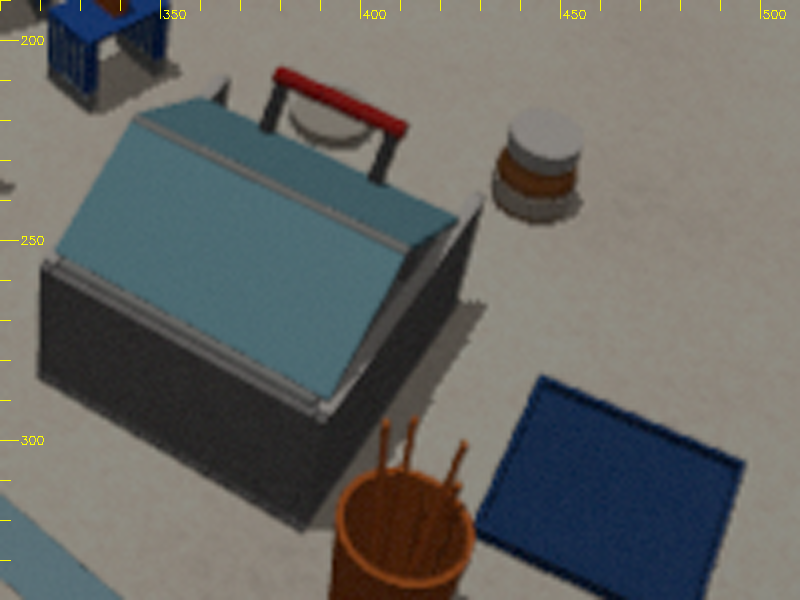

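View pics/a2.png

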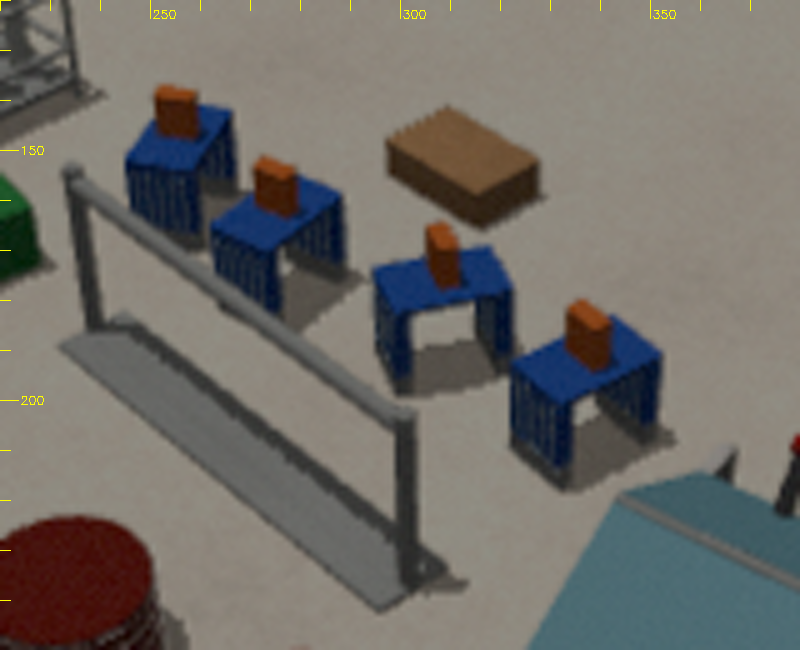

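View pics/b1.png

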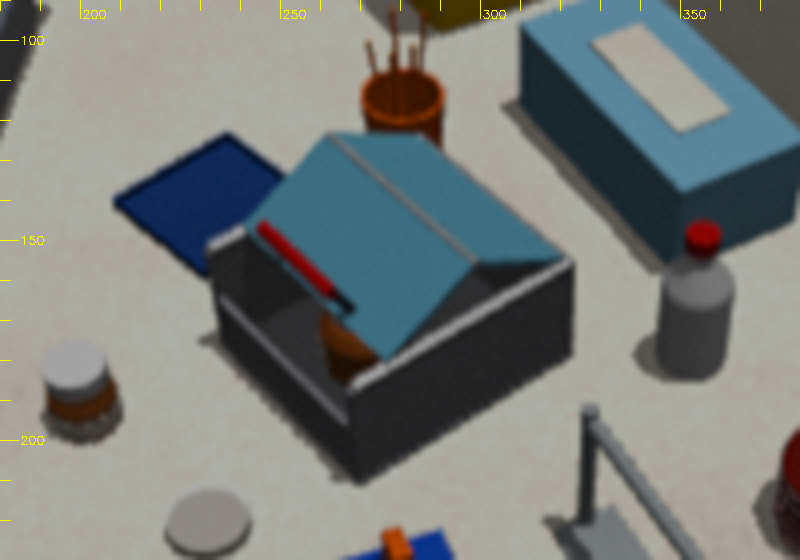

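View pics/b2.png

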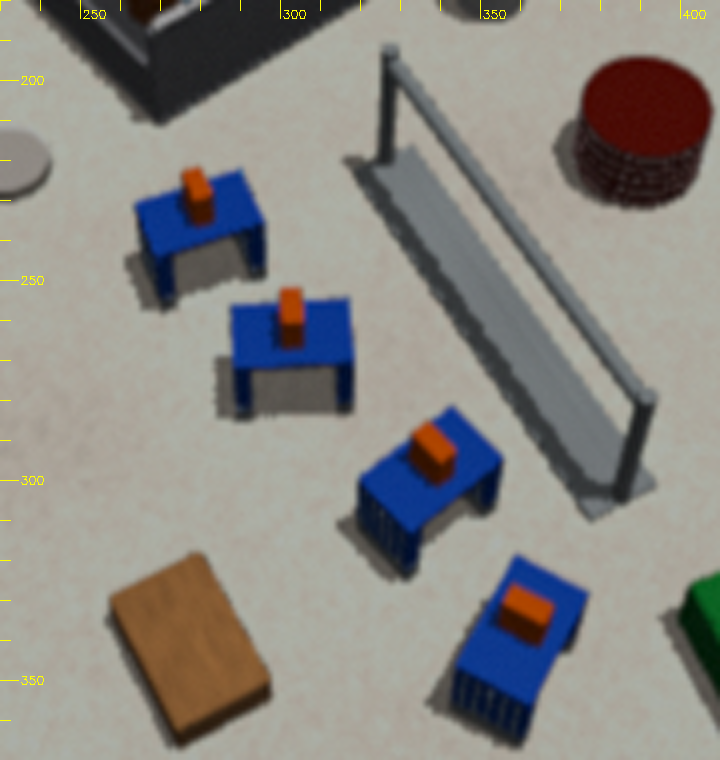

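```bash
python3 - <<'E'
from h import *
from scipy.optimize import least_squares
def rep(n,r,p): print(n,np.round(p,4),'rms px',round(float(np.sqrt(np.mean(r**2))),2),'max',round(float(abs(r).max()),2))
def world(p,L):
    c,s=np.cos(p[2]),np.sin(p[2]); return np.array(L)@np.array([[c,s,0],[-s,c,0],[0,0,1]])+[p[0],p[1],0]
# bay
sc=[((.1,-.09,0),(319.5,284.5)),((.1,.09,0),(385.8,322.8)),((.1,-.09,.1),(320,255.5)),((.1,.09,.1),(390.5,294.5))]
sd=[((-.1,-.09,0),(270.5,211)),((.1,-.09,.1),(323,155)),((.1,-.09,0),(323,178.7)),((-.1,-.09,.1),(268,186)),((-.1,.09,.1),(232,150.7))]
def fit(n,sc,sd,p0):
    f=lambda p:np.concatenate([(proj(c,world(p,[a for a,_ in s]))-np.array([b for _,b in s])).ravel() for c,s in(('scene',sc),('side',sd)) if s])
    r=least_squares(f,p0); rep(n,r.fun,r.x); return r.x
bay=fit('bay',sc,sd,[.6,.1,0.]); fit('bay sc',sc,[],bay);fit('bay sd',[],sd,bay)
# handle triangulate
def tri(us,ud):
    f=lambda X:np.r_[proj('scene',X)[0]-us,proj('side',X)[0]-ud]
    r=least_squares(f,[.6,.1,.13]);return r.x,np.round(r.fun,1)
def inbay(X):
    c,s=np.cos(bay[2]),np.sin(bay[2]);d=X[:2]-bay[:2];return np.round([c*d[0]+s*d[1],-s*d[0]+c*d[1],X[2]],4)
for a,b in [((379.5,208.2),(263,162.5)),((410.7,222.5),(245.5,147))]:
    X,e=tri(a,b);print('handle',X,e,inbay(X))
# rail
fit('rail',[((0,a*.145,.125),u) for a,u in((-1,(234.4,154)),(1,(300.8,202.4)))] ,[((0,a*.145,.125),u) for a,u in((1,(327.5,192)),(-1,(392,279)))],[.6,-.2,1.])
# but try ends at .151
cs={'A':([(266.4,142),(260,153),(245,151.6)],[(343.75,345),(362.5,354.25),(376.5,329.25),(359.25,319)],(255.4,138.6)),
'B':([(262.4,165.6),(273.6,170),(288.4,159),(280,155.6)],[(320,300.75),(333.25,313),(355.5,294.5),(343,281.75)],(275.2,153)),
'C':([(294.6,174),(301,182.4),(322.4,177.6),(318,169.4)],[(288,256.75),(289,271.75),(318.25,269.5),(317.25,254.75)],(308,166)),
'D':([(322.4,192.4),(334,200.4),(352,190.4),(343.6,183.2)],[(264.25,231.75),(269.5,243),(296.25,234.5),(290,223)],(338,182))}
rect=np.array([(.037,.023),(-.037,.023),(-.037,-.023),(.037,-.023)])
for n,(s,d,g) in cs.items():
    X=[back('scene',u,.066)[:2] for u in s];Y=[back('side',u,.066)[:2] for u in d]
    def corners(p): return world(p,np.c_[rect,np.full(4,.066)])
    best=None
    for y0 in np.arange(0,3.14,.4):
        def f(p):
            out=[]
            for cam,us in(('scene',s),('side',d)):
                q=proj(cam,corners(p))
                for u in us:
                    e=q-u;out.append(e[np.argmin((e**2).sum(1))])
            return np.concatenate(out)
        m=np.mean(Y,0);r=least_squares(f,[m[0],m[1],y0])
        if best is None or r.cost<best.cost:best=r
    rep(n,best.fun,best.x);print('   sc',np.mean(X,0),'sd',np.mean(Y,0),'grip',back('scene',g,.097))
E
```

```text
bay [0.5746 0.1824 0.1536] rms px 0.92 max 1.95
bay sc [0.5724 0.1823 0.1497] rms px 0.48 max 0.81
bay sd [0.5774 0.1834 0.1439] rms px 0.84 max 1.59
handle [0.50609589 0.13059517 0.14243772] [-0.4  0.1 -0.5 -0.2] [-0.0756 -0.0408  0.1424]
handle [0.49256508 0.21071346 0.14058088] [-0.4  0.1 -0.4 -0.2] [-0.0767  0.0405  0.1406]
rail [ 0.6019 -0.1778 -0.0451] rms px 0.61 max 1.13
A [ 0.4769 -0.3795  0.507 ] rms px 1.15 max 2.19
   sc [ 0.48154641 -0.36461081] sd [ 0.47773207 -0.38044136] grip [ 0.47700981 -0.37506066  0.097     ]
B [ 0.4866 -0.2738  0.1669] rms px 1.33 max 3.2
   sc [ 0.48798145 -0.26643025] sd [ 0.48716012 -0.27628879] grip [ 0.48561615 -0.271089    0.097     ]
C [ 0.4639 -0.1533 -0.4436] rms px 1.04 max 2.52
   sc [ 0.46424377 -0.1490139 ] sd [ 0.46444657 -0.15570238] grip [ 0.46237591 -0.15500072  0.097     ]
D [ 0.4582 -0.0444 -0.1319] rms px 1.16 max 2.0
   sc [ 0.45760222 -0.04093632] sd [ 0.45903422 -0.04772938] grip [ 0.45629978 -0.04413796  0.097     ]
```

```bash
cat >> h.py <<'E'
def Rt(psi):
    c,s=np.cos(psi),np.sin(psi); return np.array([[-s,0,-c],[c,0,-s],[0,-1,0]],float)
def psi_now(o): 
    m=R.from_quat(o['tool_rot']).as_matrix(); return np.arctan2(m[1,2]*-1,-m[0,2])
def go(pos,psi,o=None):
    o=o or robot.get_obs(); M=R.from_quat(o['tool_rot']).as_matrix()
    s=M.T@(np.array(pos)-o['position'])*100; r=R.from_matrix(M.T@Rt(psi)).as_rotvec()
    print('shift cm',np.round(s,2),'rot',np.round(r,3),'|','t',round(o['time'],2),'pos',np.round(o['position'],4),'psi',round(psi_now(o),3),'q6',round(o['q'][5],2))
BAY=np.array([.575,.1825]);BYAW=.15
def bay2w(x,y): 
    c,s=np.cos(BYAW),np.sin(BYAW);return BAY+np.array([c*x-s*y,s*x+c*y])
E
python3 - <<'E'
from h import *
go([.281,.558,.248],0.15)
p=bay2w(-.125,0);print(p); go([*p,.25],.15); go([*p,.135],.15)
E
```

```text
shift cm [ 0.03 -0.12 -0.06] rot [-0.001 -0.616 -0.002] | t 0.15 pos [0.2804 0.558  0.2468] psi -0.466 q6 -0.18
[0.45140362 0.16382023]
shift cm [-27.54  -0.29 -32.99] rot [-0.001 -0.616 -0.002] | t 0.15 pos [0.2804 0.558  0.2468] psi -0.466 q6 -0.18
shift cm [-27.52  11.21 -32.99] rot [-0.001 -0.616 -0.002] | t 0.15 pos [0.2804 0.558  0.2468] psi -0.466 q6 -0.18
```

Emit:
carry_out:
  moves:
    - [0, -27.5, -0.3, -33, 0, -0.616, 0]
    - [0, -27.5, -0.3, -33, 0, -0.616, 0]
    - [0, -27.5, -0.3, -33, 0, -0.616, 0]
    - [0, -27.5, -0.3, -33, 0, -0.616, 0]
    - [0, -27.5, -0.3, -33, 0, -0.616, 0]
    - [0, -27.5, -0.3, -33, 0, -0.616, 0]
    - [0, -27.5, -0.3, -33, 0, -0.616, 0]
    - [0, -27.5, -0.3, -33, 0, -0.616, 0]
    - [0, -27.5, -0.3, -33, 0, -0.616, 0]
    - [0, -27.5, -0.3, -33, 0, -0.616, 0]
    - [0, -27.5, -0.3, -33, 0, -0.616, 0]
    - [0, -27.5, -0.3, -33, 0, -0.616, 0]
    - [0, -27.5, -0.3, -33, 0, -0.616, 0]
    - [0, -27.5, -0.3, -33, 0, -0.616, 0]

```text
time: 1.55
position: [0.4514, 0.1657, 0.2505]
tool_rot: [-0.46, -0.537, 0.537, 0.461]
ft_force: [0.5, 0.3, 0.2]
grip_width: 0.0006
```

```bash
python3 - <<'E'
from h import *
p=bay2w(-.125,0); go([*p,.132],.15)
o=robot.get_obs();print(o['grip_width'],o['ft_force'])
im=robot.camera('wrist');cv2.imwrite('pics/w1.png',im[:,:,::-1])
E
```

```text
shift cm [-0.19 11.85  0.02] rot [-0.     0.003  0.   ] | t 1.55 pos [0.4514 0.1657 0.2505] psi 0.153 q6 -1.6
0.0006453941048629202 [0.45749427 0.31990654 0.18141471]
```

View pics/w1.png

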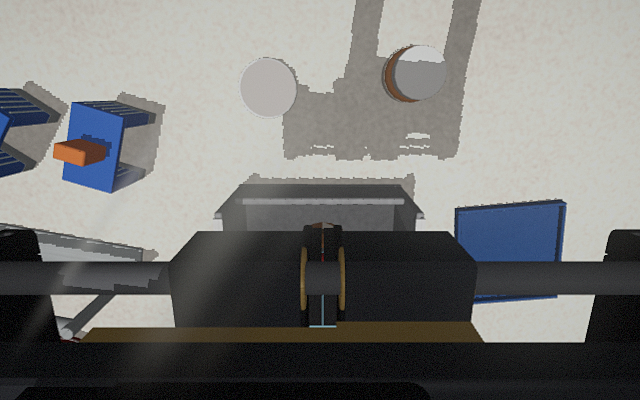

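Emit:
carry_out:
  moves:
    - [0, -0.1, 5, 0, 0, 0, 0]
    - [0, -0.1, 10, 0, 0, 0, 0]
    - [0, -0.1, 12, 0, 0, 0, 0]
    - [0, -0.1, 12, 0, 0, 0, 0]
    - [0, -0.1, 12, -1, 0, 0, 0]
    - [0, -0.1, 12, -2, 0, 0, 0]
    - [0, -0.1, 12, -3, 0, 0, 0]
    - [0, -0.1, 12, -4, 0, 0, 0]
    - [0, -0.1, 12, -5, 0, 0, 0]
    - [0, -0.1, 12, -5, 0, 0, 0]

```text
time: 2.6
position: [0.5026, 0.1711, 0.1308]
tool_rot: [0.461, 0.536, -0.536, -0.461]
ft_force: [-1.5, -0.4, -0.6]
grip_width: 0.0007
```

```bash
python3 - <<'E'
from h import *
p=bay2w(.03,0); go([*p,.131],.15)
im=robot.camera('side');crop(im,180,60,200,150,4,'b3')
E
```

```text
shift cm [ 4.000e-02 -1.000e-02 -1.032e+01] rot [ 0.001  0.    -0.   ] | t 2.6 pos [0.5026 0.1711 0.1308] psi 0.15 q6 -1.6
```

View pics/b3.png

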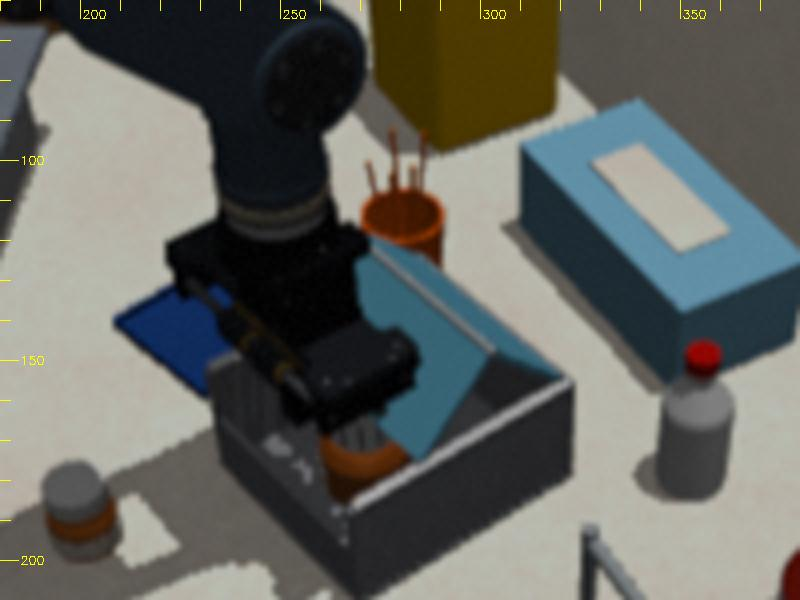

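Emit:
carry_out:
  moves:
    - [0, 0, 0, -1, 0, 0, 0]
    - [0, 0, 0, -2, 0, 0, 0]
    - [0, 0, 0, -3, 0, 0, 0]
    - [0, 0, 0, -4, 0, 0, 0]
    - [0, 0, 0, -5, 0, 0, 0]
    - [0, 0, 0, -6, 0, 0, 0]
    - [0, 0, 0, -7, 0, 0, 0]
    - [0, 0, 0, -8, 0, 0, 0]
    - [0, 0, 0, -8.5, 0, 0, 0]
    - [0, 0, 0, -9, 0, 0, 0]
    - [0, 0, 0, -9, 0, 0, 0]

```text
time: 3.75
position: [0.5919, 0.1846, 0.1308]
tool_rot: [0.462, 0.537, -0.536, -0.461]
ft_force: [0.0, 1.4, -0.6]
grip_width: 0.0005
```

Emit:
carry_out:
  moves:
    - [0, 0, 0, -0.4, 0, 0, 0]
    - [0, 0, 0, -0.8, 0, 0, 0]
    - [0, 0, 0, -1.0, 0, 0, 0]
    - [0, 0, 0, -1.0, 0, 0, 0]

```text
time: 4.15
position: [0.601, 0.186, 0.1307]
tool_rot: [0.461, 0.536, -0.536, -0.461]
ft_force: [0.1, 0.8, 0.3]
grip_width: 0.0003
```

```bash
python3 - <<'E'
from h import *
p=bay2w(.03,0); go([*p,.131],.15)
im=robot.camera('side');crop(im,180,60,200,150,4,'b3')
im=robot.camera('scene');crop(im,310,160,200,150,4,'a3')
E
```

```text
shift cm [ 0.04 -0.03 -0.38] rot [ 0.001  0.    -0.   ] | t 4.15 pos [0.601  0.186  0.1307] psi 0.15 q6 -1.6
```

View pics/b3.png

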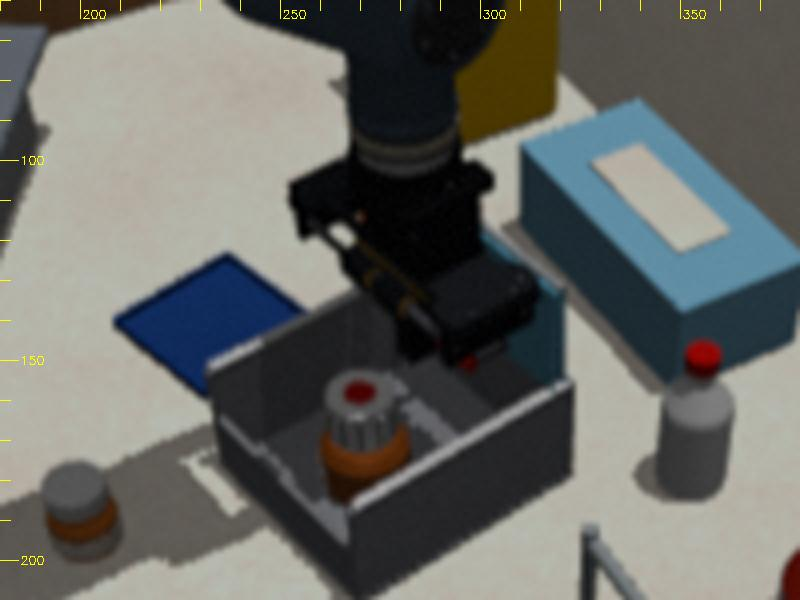

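View pics/a3.png

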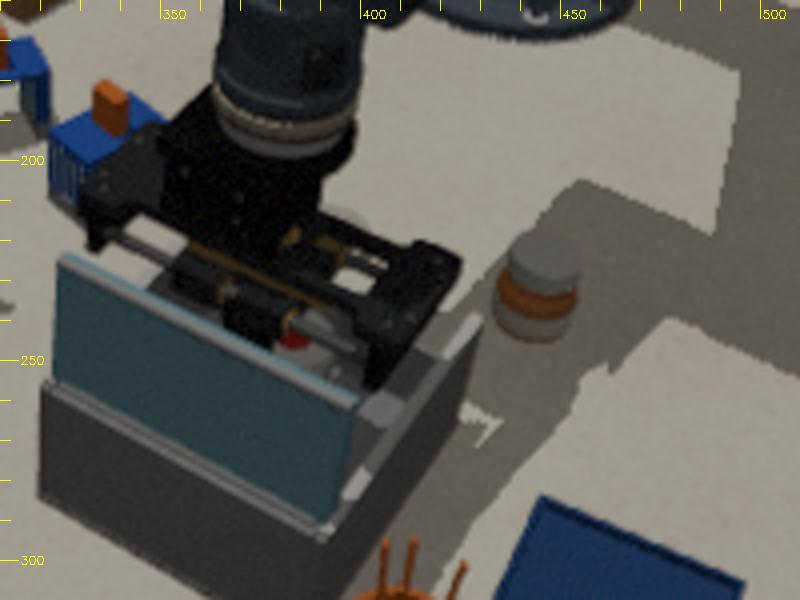

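Emit:
carry_out:
  moves:
    - [0, 0, 0, -0.2, 0, 0, 0]
    - [0, 0, 0, -0.4, 0, 0, 0]
    - [0, 0, 0, -0.4, 0, 0, 0]

```text
time: 4.55
position: [0.6016, 0.1862, 0.1305]
tool_rot: [-0.459, -0.534, 0.538, 0.463]
ft_force: [-6.1, -0.7, 4.9]
grip_width: 0.0004
```

Emit:
carry_out:
  moves:
    - [0, 0, 0, -0.2, 0, 0, 0]
    - [0, 0, 0, -0.3, 0, 0, 0]
    - [0, 0, 0, -0.3, 0, 0, 0]

```text
time: 4.85
position: [0.602, 0.1862, 0.1304]
tool_rot: [-0.458, -0.533, 0.54, 0.464]
ft_force: [-9.8, -2.5, 7.6]
grip_width: 0.0006
```

Emit:
carry_out:
  moves:
    - [0, 0, 0, 1, 0, 0, 0]
    - [0, 0, 0, 3, 0, 0, 0]
    - [0, 0, -3, 7, 0, 0, 0]
    - [0, 0, -8, 12, 0, 0, 0]
    - [0, 0, -14, 18, 0, 0, 0]
    - [0, 0, -14, 23, 0, 0, 0]
    - [0, 0, -14, 23, 0, 0, 0]
    - [0, 0, -14, 23, 0, 0, 0]

```text
time: 5.65
position: [0.375, 0.1524, 0.2723]
tool_rot: [0.461, 0.536, -0.536, -0.461]
ft_force: [0.8, 0.1, -0.2]
grip_width: 0.0008
```

```bash
python3 - <<'E'
from h import *
p=bay2w(.03,0); go([*p,.131],.15)
im=robot.camera('side');crop(im,180,60,200,150,4,'b3')
im=robot.camera('scene');crop(im,310,190,200,150,4,'a3')
for a in (1.54,1.5,1.4):
  x=.088-2*.088*np.cos(a); print(a,'peak',.102+.088*np.sin(a),'outer edge x',x)
E
```

```text
shift cm [ -0.04  14.14 -23.22] rot [0.    0.001 0.   ] | t 5.65 pos [0.375  0.1524 0.2723] psi 0.151 q6 -1.61
1.54 peak 0.18995827309328214 outer edge x 0.08258070320148596
1.5 peak 0.18977955882115677 outer edge x 0.07555025250648428
1.4 peak 0.1887195762389845 outer edge x 0.05808578284955757
```

View pics/b3.png

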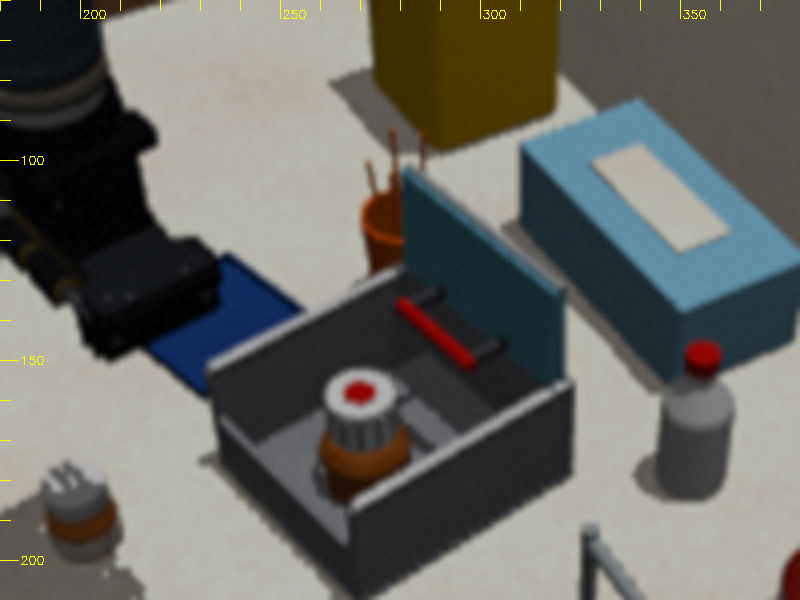

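View pics/a3.png

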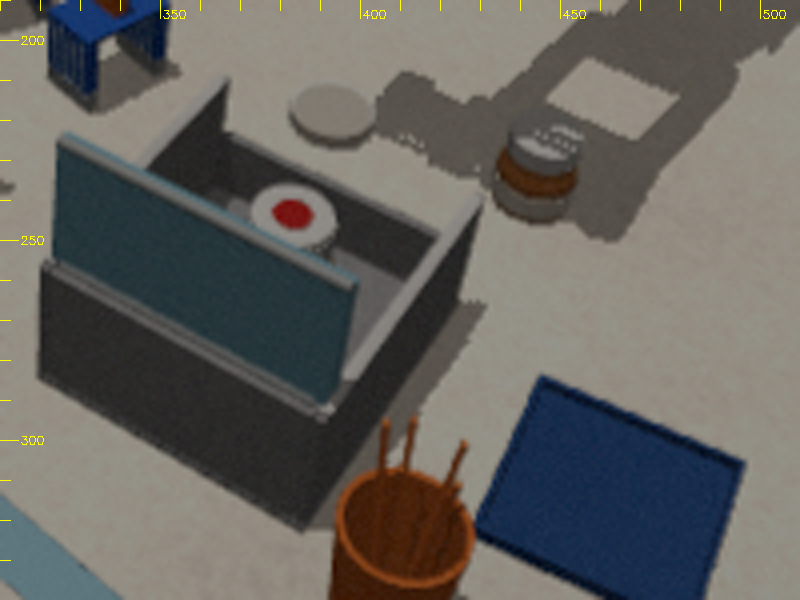

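```bash
python3 - <<'E'
from h import *
def inbay(X):
    c,s=np.cos(BYAW),np.sin(BYAW);d=X[:2]-BAY;return np.round([c*d[0]+s*d[1],-s*d[0]+c*d[1],X[2]],4)
for u in((280,135.75),(298.75,152)): X=back('side',u,.112);print('handle',X,inbay(X))
for c,u in(('scene',(383.25,243.25)),('side',(270,157.75))): X=back(c,u,.094);print('cap',c,X,inbay(X))
for c,u in(('scene',(445.5,284.25)),('scene',(496,306)),('scene',(428.5,323)),('side',(237,123.75)),('side',(208.75,140))):print('tray',c,back(c,u,.012))
E
```

```text
handle [0.61119977 0.23056067 0.112     ] [0.043  0.0421 0.112 ]
handle [0.62452819 0.14354908 0.112     ] [ 0.0432 -0.0459  0.112 ]
cap scene [0.54930889 0.18295322 0.094     ] [-0.0253  0.0043  0.094 ]
cap side [0.55128484 0.181202   0.094     ] [-0.0236  0.0023  0.094 ]
tray scene [0.48266881 0.32704921 0.012     ]
tray scene [0.45567447 0.44014252 0.012     ]
tray scene [0.60012285 0.3560528  0.012     ]
tray side [0.56469231 0.45654341 0.012     ]
tray side [0.45287381 0.42998601 0.012     ]
```

```bash
python3 - <<'E'
from h import *
go([*bay2w(.010,0),.20],.15); go([*bay2w(.010,0),.113],.15)
E
```

```text
shift cm [  0.03   7.27 -20.63] rot [ 0.005  0.    -0.   ] | t 5.75 pos [0.3806 0.1527 0.2717] psi 0.15 q6 -1.61
shift cm [  0.03  15.97 -20.58] rot [ 0.005  0.    -0.   ] | t 5.75 pos [0.3806 0.1527 0.2717] psi 0.15 q6 -1.61
```

Emit:
carry_out:
  moves:
    - [0, 0, 2, -5, 0, 0, 0]
    - [0, 0, 4, -10, 0, 0, 0]
    - [0, 0, 6, -15, 0, 0, 0]
    - [0, 0, 7.2, -20.5, 0, 0, 0]
    - [0, 0, 7.2, -20.5, 0, 0, 0]
    - [0, 0, 7.2, -20.5, 0, 0, 0]

```text
time: 6.35
position: [0.587, 0.1833, 0.1958]
tool_rot: [0.462, 0.536, -0.536, -0.461]
ft_force: [0.1, 0.3, 0.0]
grip_width: 0.0006
```

```bash
python3 - <<'E'
from h import *
go([*bay2w(.010,0),.113],.15);go([*bay2w(.027,0),.113],.15)
E
```

```text
shift cm [0.1  8.28 0.21] rot [ 0.001 -0.001 -0.   ] | t 6.35 pos [0.587  0.1833 0.1958] psi 0.149 q6 -1.6
shift cm [ 0.1   8.28 -1.49] rot [ 0.001 -0.001 -0.   ] | t 6.35 pos [0.587  0.1833 0.1958] psi 0.149 q6 -1.6
```

Emit:
carry_out:
  moves:
    - [0, 0.1, 4, 0.2, 0, 0, 0]
    - [0, 0.1, 7, 0.2, 0, 0, 0]
    - [0, 0.1, 8.2, 0.2, 0, 0, 0]
    - [0, 0.1, 8.2, 0.2, 0, 0, 0]
    - [0, 0.1, 8.2, -0.5, 0, 0, 0]
    - [0, 0.1, 8.2, -1, 0, 0, 0]
    - [0, 0.1, 8.2, -1.3, 0, 0, 0]
    - [0, 0.1, 8.2, -1.5, 0, 0, 0]
    - [0, 0.1, 8.2, -1.5, 0, 0, 0]

```text
time: 7.25
position: [0.5976, 0.1865, 0.1163]
tool_rot: [0.461, 0.536, -0.536, -0.461]
ft_force: [1.1, 0.1, -0.8]
grip_width: 0.0007
```

Emit:
carry_out:
  moves:
    - [0, 0, 0, -0.2, 0, 0, 0]
    - [0, 0, 0, -0.3, 0, 0, 0]
    - [0, 0, 0, -0.3, 0, 0, 0]

```text
time: 7.55
position: [0.6004, 0.187, 0.1165]
tool_rot: [0.461, 0.536, -0.536, -0.461]
ft_force: [-0.2, 0.4, 0.2]
grip_width: 0.0005
```

Emit:
carry_out:
  moves:
    - [0, 0, 0, -0.2, 0, 0, 0]
    - [0, 0, 0, -0.4, 0, 0, 0]
    - [0, 0, 0, -0.4, 0, 0, 0]

```text
time: 7.85
position: [0.6013, 0.1872, 0.1163]
tool_rot: [-0.459, -0.534, 0.538, 0.463]
ft_force: [-6.6, -1.5, 4.2]
grip_width: 0.0007
```

Emit:
carry_out:
  moves:
    - [0, 0, 0, -0.2, 0, 0, 0]
    - [0, 0, 0, -0.4, 0, 0, 0]
    - [0, 0, 0, -0.4, 0, 0, 0]

```text
time: 8.15
position: [0.6017, 0.1872, 0.1161]
tool_rot: [-0.457, -0.532, 0.541, 0.464]
ft_force: [-12.6, -3.1, 9.3]
grip_width: 0.0005
```

```bash
python3 - <<'E'
from h import *
go([*bay2w(.010,0),.113],.15)
im=robot.camera('side');crop(im,240,60,120,110,6,'b4')
E
```

```text
shift cm [-0.07  0.34  1.71] rot [-0.016  0.001 -0.   ] | t 8.15 pos [0.6017 0.1872 0.1161] psi 0.151 q6 -1.6
```

View pics/b4.png

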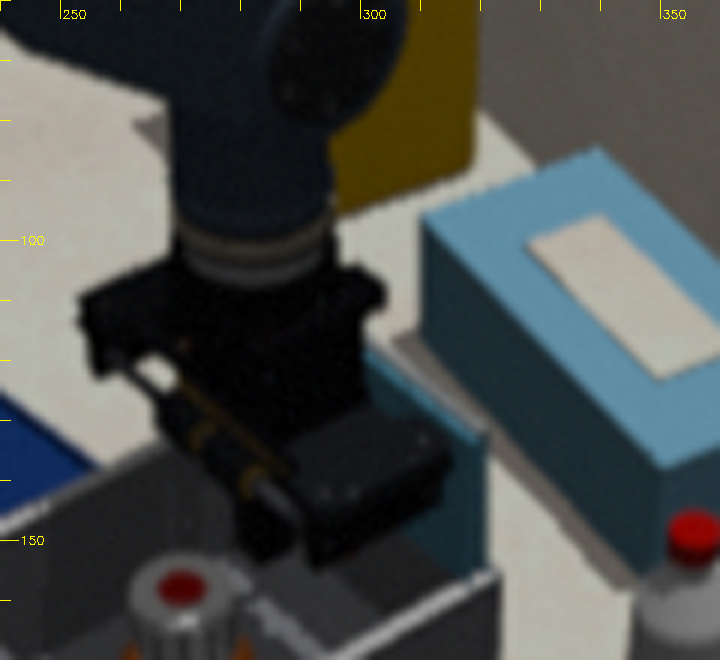

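```bash
python3 - <<'E'
from h import *
o=robot.get_obs();print(o['ft_force'],o['moment'])
E
```

```text
[-12.16162386  -3.48673246   7.93574522] [-0.4071101   1.88697191 -0.05330189]
```

Emit:
carry_out:
  moves:
    - [0, 0, 0, 1, 0, 0, 0]
    - [0, 0, 0, 2, 0, 0, 0]
    - [0.8, 0, -5, 3, 0, 0, 0]
    - [0.8, 0, -10, 4, 0, 0, 0]
    - [0.8, 0, -15, 5, 0, 0, 0]
    - [0.8, 0, -17, 6, 0, 0, 0]
    - [0.8, 0, -17, 6, 0, 0, 0]
    - [0.8, 0, -17, 6, 0, 0, 0]

```text
time: 9.0
position: [0.5489, 0.1792, 0.2868]
tool_rot: [0.461, 0.537, -0.536, -0.461]
ft_force: [-0.2, 0.1, 0.3]
grip_width: 0.0405
```

```bash
python3 - <<'E'
from h import *
o=robot.get_obs();np.save('o.npy',wristE(o));go([*bay2w(-.0245,.003),.113],.15)
im=robot.camera('wrist');cv2.imwrite('pics/w2.png',im[:,:,::-1])
E
```

```text
shift cm [ 0.24 17.38 -0.15] rot [0.002 0.    0.   ] | t 9.0 pos [0.5489 0.1792 0.2868] psi 0.15 q6 -1.6
```

View pics/w2.png

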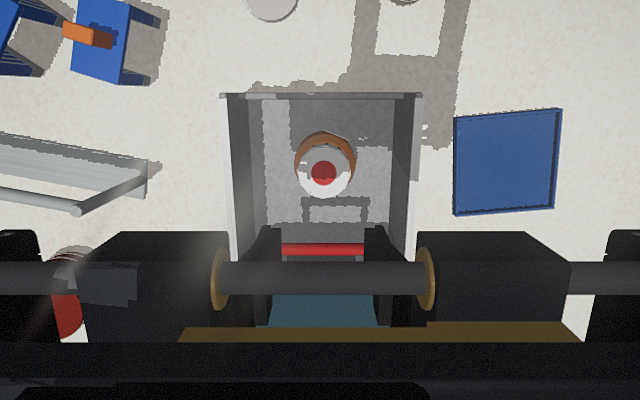

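```bash
python3 - <<'E'
from h import *
E=np.load('o.npy')
for n,u,z in(('cornerL',(219,95),.1),('cornerR',(423,95),.1),('cap',(323.5,172.5),.094),('handleL',(281,249.5),.116),('handleR',(366,249.5),.116),('tray',(453,118),.012),('tray',(562,109),.012),('tray',(559,211),.012),('tray',(455,215),.012)):
    X=back('wrist',u,z,E);c,s=np.cos(BYAW),np.sin(BYAW);d=X[:2]-BAY
    print(n,np.round(X,4),'bay',np.round([c*d[0]+s*d[1],-s*d[0]+c*d[1]],4))
E
```

```text
cornerL [0.4923 0.0792 0.1   ] bay [-0.0972 -0.0898]
cornerR [0.4655 0.2567 0.1   ] bay [-0.0971  0.0898]
cap [0.5489 0.1809 0.094 ] bay [-0.0261  0.0023]
handleL [0.6234 0.1516 0.116 ] bay [ 0.0432 -0.0378]
handleR [0.6114 0.2308 0.116 ] bay [0.0432 0.0423]
tray [0.4821 0.3199 0.012 ] bay [-0.0713  0.1498]
tray [0.454  0.4392 0.012 ] bay [-0.0813  0.2719]
tray [0.5713 0.4752 0.012 ] bay [0.0401 0.29  ]
tray [0.5953 0.351  0.012 ] bay [0.0453 0.1636]
```

```bash
python3 - <<'E'
from h import *
go([.5495,.1815,.16],.15-.78)
E
```

```text
shift cm [ 0.22 12.56 -0.14] rot [-0.001  0.78  -0.   ] | t 9.05 pos [0.5485 0.1791 0.2856] psi 0.15 q6 -1.6
```

Emit:
carry_out:
  moves:
    - [0.8, 0.2, 4, -0.1, 0, 0.15, 0]
    - [0.8, 0.2, 8, -0.1, 0, 0.3, 0]
    - [0.8, 0.2, 12.4, -0.1, 0, 0.45, 0]
    - [0.8, 0.2, 12.4, -0.1, 0, 0.6, 0]
    - [0.8, 0.2, 12.4, -0.1, 0, 0.78, 0]
    - [0.8, 0.2, 12.4, -0.1, 0, 0.78, 0]
    - [0.8, 0.2, 12.4, -0.1, 0, 0.78, 0]

```text
time: 9.75
position: [0.5491, 0.1812, 0.161]
tool_rot: [-0.63, -0.32, 0.322, 0.63]
ft_force: [-0.7, 0.7, 0.9]
grip_width: 0.0694
```

```bash
python3 - <<'E'
from h import *
go([.5495,.1815,.085],.15-.78);E=wristE(robot.get_obs())
im=robot.camera('wrist');cv2.imwrite('pics/w3.png',im[:,:,::-1])
E
```

```text
shift cm [ 0.06  7.6  -0.02] rot [-0.002  0.002 -0.002] | t 9.75 pos [0.5491 0.1812 0.161 ] psi -0.628 q6 -0.82
```

View pics/w3.png

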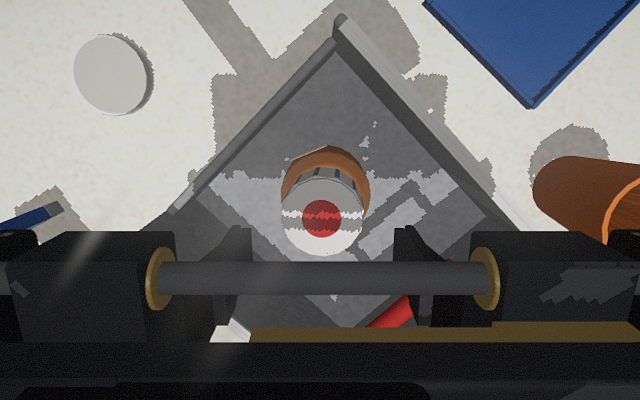

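Emit:
carry_out:
  moves:
    - [0.8, 0, 3, 0, 0, 0, 0]
    - [0.8, 0, 5, 0, 0, 0, 0]
    - [0.8, 0, 6.5, 0, 0, 0, 0]
    - [0.8, 0, 7.5, 0, 0, 0, 0]
    - [0.8, 0, 7.5, 0, 0, 0, 0]
    - [0.5, 0, 7.5, 0, 0, 0, 0]
    - [0.5, 0, 7.5, 0, 0, 0, 0]
    - [0.5, 0, 7.5, 0, 0, 0, 0]
    - [0.5, 0, 7.5, 0, 0, 0, 0]
  force: 30

```text
time: 10.7
position: [0.5501, 0.1814, 0.0883]
tool_rot: [0.63, 0.321, -0.32, -0.63]
ft_force: [0.1, 0.4, 1.1]
grip_width: 0.0502
```

Emit:
carry_out:
  moves:
    - [0.4, 0, -0.02, 0, 0, -0.14, 0]
    - [0.4, 0, -0.04, 0, 0, -0.28, 0]
    - [0.4, 0, -0.06, 0, 0, -0.42, 0]
    - [0.4, 0, -0.08, 0, 0, -0.56, 0]
    - [0.4, 0, -0.1, 0, 0, -0.7, 0]
    - [0.4, 0, -0.12, 0, 0, -0.84, 0]
    - [0.4, 0, -0.14, 0, 0, -0.98, 0]
    - [0.4, 0, -0.16, 0, 0, -1.12, 0]
    - [0.4, 0, -0.18, 0, 0, -1.26, 0]
    - [0.4, 0, -0.2, 0, 0, -1.4, 0]
    - [0.4, 0, -0.22, 0, 0, -1.56, 0]
    - [0.4, 0, -0.22, 0, 0, -1.56, 0]
    - [0.4, 0, -0.22, 0, 0, -1.56, 0]

```text
time: 12.0
position: [0.5501, 0.1814, 0.0901]
tool_rot: [0.224, 0.671, -0.671, -0.223]
ft_force: [0.6, 0.4, 0.9]
grip_width: 0.0505
```

```bash
python3 - <<'E'
from h import *
go([.5495,.1815,.085],.15-.78);o=robot.get_obs();print(o['moment'],o['ft_force'])
im=robot.camera('wrist');cv2.imwrite('pics/w4.png',im[:,:,::-1])
E
```

```text
shift cm [0.06 0.51 0.03] rot [ 0.002  1.557 -0.   ] | t 12.0 pos [0.5501 0.1814 0.0901] psi 0.927 q6 -2.37
[ 0.0349212  -0.19925009  0.0630308 ] [0.64634236 0.42872479 0.93882072]
```

View pics/w4.png

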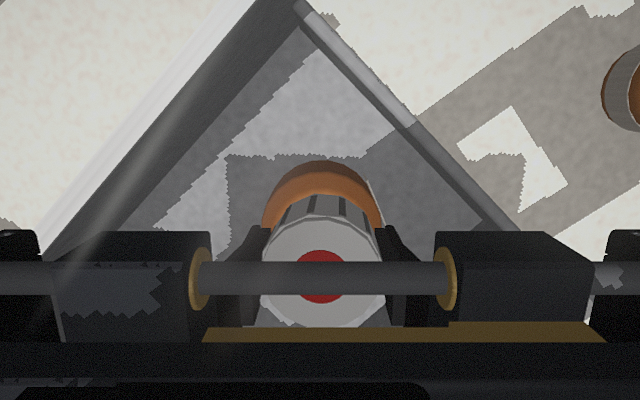

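Emit:
carry_out:
  moves:
    - [0.75, 0, 0, 0, 0, 0, 0]
    - [0.75, 0, 0, 0, 0, 0, 0]
    - [0.75, 0, 0, 0, 0, 0.4, 0]
    - [0.75, 0, 0, 0, 0, 0.8, 0]
    - [0.75, 0, 0, 0, 0, 1.56, 0]
    - [0.75, 0, 0, 0, 0, 1.56, 0]
    - [0.75, 0, 0, 0, 0, 1.56, 0]
    - [0.75, 0, 0, 0, 0, 1.56, 0]
    - [0.75, 0, 0, 0, 0, 1.56, 0]
    - [0.75, 0, 0, 0, 0, 1.56, 0]
    - [0.75, 0, 0, 0, 0, 1.56, 0]
    - [0.75, 0, 0, 0, 0, 1.56, 0]
    - [0.75, 0, 0, 0, 0, 1.56, 0]
    - [0.75, 0, 0, 0, 0, 1.56, 0]
    - [0.4, 0, 0, 0, 0, 1.56, 0]
    - [0.4, 0, 0, 0, 0, 1.56, 0]
    - [0.4, 0, 0, 0, 0, 1.56, 0]
    - [0.4, 0, 0, 0, 0, 1.56, 0]

```text
time: 13.85
position: [0.5496, 0.1813, 0.0898]
tool_rot: [-0.63, -0.321, 0.321, 0.63]
ft_force: [0.1, 0.3, -0.2]
grip_width: 0.05
```

Emit:
carry_out:
  moves:
    - [0.4, 0, -0.02, 0, 0, -0.14, 0]
    - [0.4, 0, -0.04, 0, 0, -0.28, 0]
    - [0.4, 0, -0.06, 0, 0, -0.42, 0]
    - [0.4, 0, -0.08, 0, 0, -0.56, 0]
    - [0.4, 0, -0.1, 0, 0, -0.7, 0]

```text
time: 14.35
position: [0.5498, 0.1811, 0.0908]
tool_rot: [0.481, 0.519, -0.519, -0.48]
ft_force: [0.1, -0.2, -1.0]
grip_width: 0.0503
```

```bash
python3 - <<'E'
from h import *
go([.5495,.1815,.085],.15-.78);o=robot.get_obs();print(o['moment'],o['ft_force'])
im=robot.camera('scene');crop(im,340,210,100,75,8,'a5')
im=robot.camera('wrist');cv2.imwrite('pics/w5.png',im[:,:,::-1])
E
```

```text
shift cm [0.04 0.58 0.02] rot [ 0.     0.706 -0.   ] | t 14.35 pos [0.5498 0.1811 0.0908] psi 0.076 q6 -1.52
[-0.08330392 -0.10080717  0.01090965] [ 0.09090552 -0.2075085  -0.99266134]
```

View pics/w5.png

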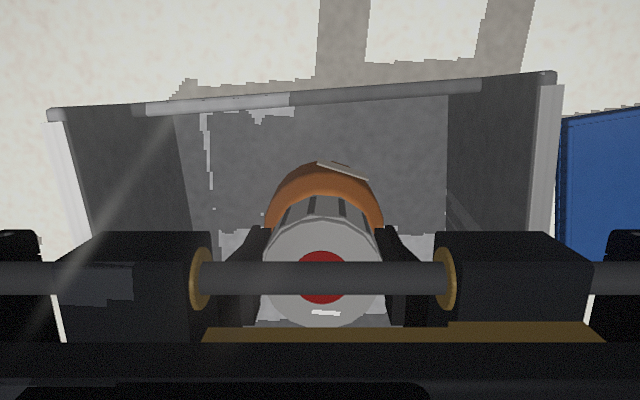

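Emit:
carry_out:
  moves:
    - [0.4, 0, -0.02, 0, 0, -0.14, 0]
    - [0.4, 0, -0.04, 0, 0, -0.28, 0]
    - [0.4, 0, -0.06, 0, 0, -0.42, 0]
    - [0.4, 0, -0.08, 0, 0, -0.56, 0]
    - [0.4, 0, -0.1, 0, 0, -0.7, 0]
    - [0.4, 0, -0.12, 0, 0, -0.86, 0]
    - [0.4, 0, -0.12, 0, 0, -0.86, 0]
    - [0.75, 0, -0.12, 0, 0, -0.86, 0]
    - [0.75, 0, -0.12, 0, 0, -0.86, 0]

```text
time: 15.35
position: [0.5492, 0.1813, 0.0918]
tool_rot: [-0.223, -0.671, 0.671, 0.224]
ft_force: [0.1, -0.1, -0.2]
grip_width: 0.0595
```

Emit:
carry_out:
  moves:
    - [0.75, 0, 0, 0, 0, 0.4, 0]
    - [0.75, 0, 0, 0, 0, 0.8, 0]
    - [0.75, 0, 0, 0, 0, 1.56, 0]
    - [0.75, 0, 0, 0, 0, 1.56, 0]
    - [0.75, 0, 0, 0, 0, 1.56, 0]
    - [0.75, 0, 0, 0, 0, 1.56, 0]
    - [0.75, 0, 0, 0, 0, 1.56, 0]
    - [0.75, 0, 0, 0, 0, 1.56, 0]
    - [0.75, 0, 0, 0, 0, 1.56, 0]
    - [0.75, 0, 0, 0, 0, 1.56, 0]
    - [0.75, 0, 0, 0, 0, 1.56, 0]
    - [0.75, 0, 0, 0, 0, 1.56, 0]
    - [0.4, 0, 0, 0, 0, 1.56, 0]
    - [0.4, 0, 0, 0, 0, 1.56, 0]
    - [0.4, 0, 0, 0, 0, 1.56, 0]
    - [0.4, 0, 0, 0, 0, 1.56, 0]

```text
time: 16.95
position: [0.5498, 0.1815, 0.092]
tool_rot: [-0.63, -0.321, 0.32, 0.63]
ft_force: [0.7, 0.1, -0.8]
grip_width: 0.0498
```

Emit:
carry_out:
  moves:
    - [0.4, 0, -0.02, 0, 0, -0.14, 0]
    - [0.4, 0, -0.04, 0, 0, -0.28, 0]
    - [0.4, 0, -0.06, 0, 0, -0.42, 0]
    - [0.4, 0, -0.08, 0, 0, -0.56, 0]
    - [0.4, 0, -0.1, 0, 0, -0.7, 0]
    - [0.4, 0, -0.12, 0, 0, -0.84, 0]
    - [0.4, 0, -0.14, 0, 0, -0.98, 0]
    - [0.4, 0, -0.16, 0, 0, -1.12, 0]
    - [0.4, 0, -0.18, 0, 0, -1.26, 0]
    - [0.4, 0, -0.2, 0, 0, -1.4, 0]
    - [0.4, 0, -0.22, 0, 0, -1.56, 0]
    - [0.4, 0, -0.22, 0, 0, -1.56, 0]
    - [0.75, 0, -0.22, 0, 0, -1.56, 0]
    - [0.75, 0, -0.22, 0, 0, -1.56, 0]

```text
time: 18.35
position: [0.5493, 0.1813, 0.0941]
tool_rot: [-0.223, -0.671, 0.671, 0.224]
ft_force: [0.6, 1.0, 0.1]
grip_width: 0.0594
```

Emit:
carry_out:
  moves:
    - [0.75, 0, 0, 0, 0, 0.4, 0]
    - [0.75, 0, 0, 0, 0, 0.8, 0]
    - [0.75, 0, 0, 0, 0, 1.56, 0]
    - [0.75, 0, 0, 0, 0, 1.56, 0]
    - [0.75, 0, 0, 0, 0, 1.56, 0]
    - [0.75, 0, 0, 0, 0, 1.56, 0]
    - [0.75, 0, 0, 0, 0, 1.56, 0]
    - [0.75, 0, 0, 0, 0, 1.56, 0]
    - [0.75, 0, 0, 0, 0, 1.56, 0]
    - [0.75, 0, 0, 0, 0, 1.56, 0]
    - [0.75, 0, 0, 0, 0, 1.56, 0]
    - [0.75, 0, 0, 0, 0, 1.56, 0]
    - [0.4, 0, 0, 0, 0, 1.56, 0]
    - [0.4, 0, 0, 0, 0, 1.56, 0]
    - [0.4, 0, 0, 0, 0, 1.56, 0]
    - [0.4, 0, 0, 0, 0, 1.56, 0]

```text
time: 19.95
position: [0.5498, 0.1814, 0.0943]
tool_rot: [0.63, 0.321, -0.32, -0.63]
ft_force: [0.2, 0.2, 1.3]
grip_width: 0.0503
```

```bash
python3 - <<'E'
from h import *
go([.5495,.1815,.085],.15-.78);o=robot.get_obs();print(o['moment'],o['ft_force'])
im=robot.camera('side');crop(im,230,110,100,75,8,'b5')
im=robot.camera('wrist');cv2.imwrite('pics/w6.png',im[:,:,::-1])
E
```

```text
shift cm [-0.01  0.93  0.03] rot [0.    0.    0.001] | t 19.95 pos [0.5498 0.1814 0.0943] psi -0.63 q6 -0.82
[ 0.12223016 -0.0625534   0.03458406] [0.18749101 0.19959062 1.33013214]
```

View pics/w6.png

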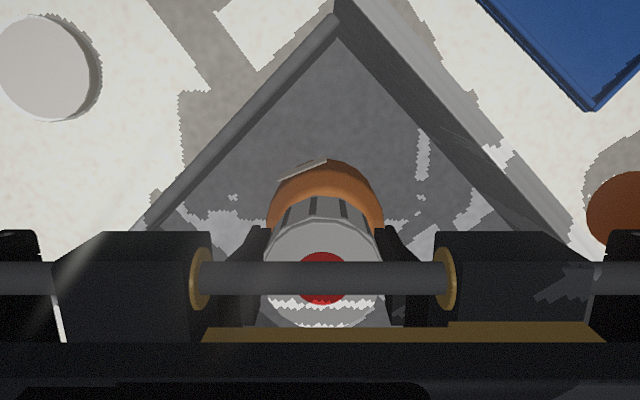

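View pics/b5.png

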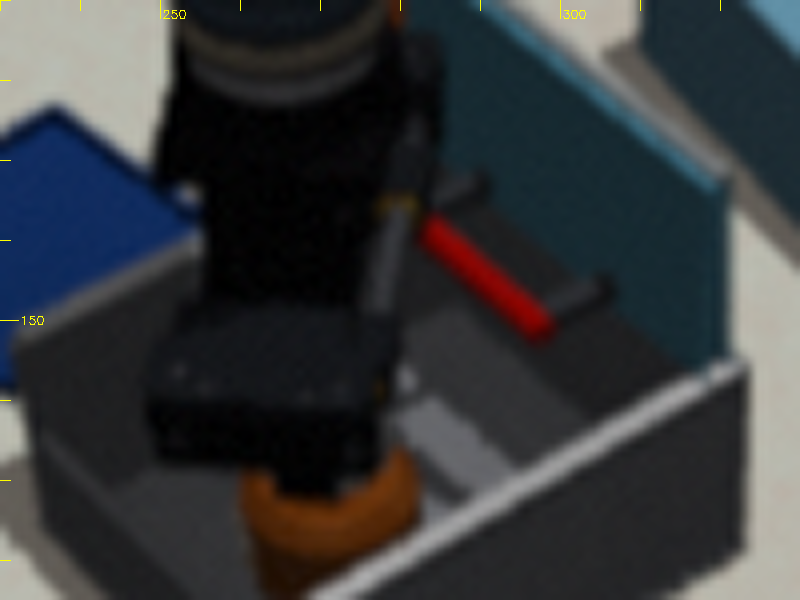

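Emit:
carry_out:
  moves:
    - [0.4, 0, -0.02, 0, 0, -0.14, 0]
    - [0.4, 0, -0.04, 0, 0, -0.28, 0]
    - [0.4, 0, -0.06, 0, 0, -0.42, 0]
    - [0.4, 0, -0.08, 0, 0, -0.56, 0]
    - [0.4, 0, -0.1, 0, 0, -0.7, 0]
    - [0.4, 0, -0.12, 0, 0, -0.84, 0]
    - [0.4, 0, -0.14, 0, 0, -0.98, 0]
    - [0.4, 0, -0.16, 0, 0, -1.12, 0]
    - [0.4, 0, -0.18, 0, 0, -1.26, 0]
    - [0.4, 0, -0.2, 0, 0, -1.4, 0]
    - [0.4, 0, -0.22, 0, 0, -1.56, 0]
    - [0.4, 0, -0.22, 0, 0, -1.56, 0]
    - [0.75, 0, -0.22, 0, 0, -1.56, 0]
    - [0.75, 0, -0.22, 0, 0, -1.56, 0]

```text
time: 21.45
position: [0.5493, 0.1813, 0.0962]
tool_rot: [-0.223, -0.671, 0.671, 0.224]
ft_force: [0.1, 0.1, 0.1]
grip_width: 0.0591
```

Emit:
carry_out:
  moves:
    - [0.75, 0, 0, 0, 0, 0.4, 0]
    - [0.75, 0, 0, 0, 0, 0.8, 0]
    - [0.75, 0, 0, 0, 0, 1.56, 0]
    - [0.75, 0, 0, 0, 0, 1.56, 0]
    - [0.75, 0, 0, 0, 0, 1.56, 0]
    - [0.75, 0, 0, 0, 0, 1.56, 0]
    - [0.75, 0, 0, 0, 0, 1.56, 0]
    - [0.75, 0, 0, 0, 0, 1.56, 0]
    - [0.75, 0, 0, 0, 0, 1.56, 0]
    - [0.75, 0, 0, 0, 0, 1.56, 0]
    - [0.75, 0, 0, 0, 0, 1.56, 0]
    - [0.75, 0, 0, 0, 0, 1.56, 0]
    - [0.4, 0, 0, 0, 0, 1.56, 0]
    - [0.4, 0, 0, 0, 0, 1.56, 0]
    - [0.4, 0, 0, 0, 0, 1.56, 0]
    - [0.4, 0, 0, 0, 0, 1.56, 0]

```text
time: 23.05
position: [0.5497, 0.1813, 0.0964]
tool_rot: [0.63, 0.321, -0.321, -0.63]
ft_force: [0.2, -0.0, -0.2]
grip_width: 0.05
```

Emit:
carry_out:
  moves:
    - [0.4, 0, -0.02, 0, 0, -0.14, 0]
    - [0.4, 0, -0.04, 0, 0, -0.28, 0]
    - [0.4, 0, -0.06, 0, 0, -0.42, 0]
    - [0.4, 0, -0.08, 0, 0, -0.56, 0]
    - [0.4, 0, -0.1, 0, 0, -0.7, 0]
    - [0.4, 0, -0.12, 0, 0, -0.84, 0]
    - [0.4, 0, -0.14, 0, 0, -0.98, 0]
    - [0.4, 0, -0.16, 0, 0, -1.12, 0]
    - [0.4, 0, -0.18, 0, 0, -1.26, 0]
    - [0.4, 0, -0.2, 0, 0, -1.4, 0]
    - [0.4, 0, -0.22, 0, 0, -1.56, 0]
    - [0.4, 0, -0.22, 0, 0, -1.56, 0]
    - [0.75, 0, -0.22, 0, 0, -1.56, 0]
    - [0.75, 0, -0.22, 0, 0, -1.56, 0]

```text
time: 24.45
position: [0.5494, 0.1813, 0.0985]
tool_rot: [-0.223, -0.671, 0.671, 0.223]
ft_force: [0.1, 0.3, -0.3]
grip_width: 0.0593
```

Emit:
carry_out:
  moves:
    - [0.75, 0, 0, 0, 0, 0.4, 0]
    - [0.75, 0, 0, 0, 0, 0.8, 0]
    - [0.75, 0, 0, 0, 0, 1.56, 0]
    - [0.75, 0, 0, 0, 0, 1.56, 0]
    - [0.75, 0, 0, 0, 0, 1.56, 0]
    - [0.75, 0, 0, 0, 0, 1.56, 0]
    - [0.75, 0, 0, 0, 0, 1.56, 0]
    - [0.75, 0, 0, 0, 0, 1.56, 0]
    - [0.75, 0, 0, 0, 0, 1.56, 0]
    - [0.75, 0, 0, 0, 0, 1.56, 0]
    - [0.75, 0, 0, 0, 0, 1.56, 0]
    - [0.75, 0, 0, 0, 0, 1.56, 0]
    - [0.4, 0, 0, 0, 0, 1.56, 0]
    - [0.4, 0, 0, 0, 0, 1.56, 0]
    - [0.4, 0, 0, 0, 0, 1.56, 0]
    - [0.4, 0, 0, 0, 0, 1.56, 0]

```text
time: 26.05
position: [0.5496, 0.1813, 0.0986]
tool_rot: [0.63, 0.321, -0.321, -0.63]
ft_force: [0.4, 1.0, -0.5]
grip_width: 0.0504
```

Emit:
carry_out:
  moves:
    - [0.4, 0, -0.02, 0, 0, -0.14, 0]
    - [0.4, 0, -0.04, 0, 0, -0.28, 0]
    - [0.4, 0, -0.06, 0, 0, -0.42, 0]
    - [0.4, 0, -0.08, 0, 0, -0.56, 0]
    - [0.4, 0, -0.1, 0, 0, -0.7, 0]
    - [0.4, 0, -0.12, 0, 0, -0.84, 0]
    - [0.4, 0, -0.14, 0, 0, -0.98, 0]
    - [0.4, 0, -0.16, 0, 0, -1.12, 0]
    - [0.4, 0, -0.18, 0, 0, -1.26, 0]
    - [0.4, 0, -0.2, 0, 0, -1.4, 0]
    - [0.4, 0, -0.22, 0, 0, -1.56, 0]
    - [0.4, 0, -0.22, 0, 0, -1.56, 0]
    - [0.75, 0, -0.22, 0, 0, -1.56, 0]
    - [0.75, 0, -0.22, 0, 0, -1.56, 0]

```text
time: 27.45
position: [0.5491, 0.1813, 0.1006]
tool_rot: [-0.223, -0.671, 0.671, 0.224]
ft_force: [-0.3, 0.2, 0.0]
grip_width: 0.0596
```

Emit:
carry_out:
  moves:
    - [0.75, 0, 0, 0, 0, 0.4, 0]
    - [0.75, 0, 0, 0, 0, 0.8, 0]
    - [0.75, 0, 0, 0, 0, 1.56, 0]
    - [0.75, 0, 0, 0, 0, 1.56, 0]
    - [0.75, 0, 0, 0, 0, 1.56, 0]
    - [0.75, 0, 0, 0, 0, 1.56, 0]
    - [0.75, 0, 0, 0, 0, 1.56, 0]
    - [0.75, 0, 0, 0, 0, 1.56, 0]
    - [0.75, 0, 0, 0, 0, 1.56, 0]
    - [0.75, 0, 0, 0, 0, 1.56, 0]
    - [0.75, 0, 0, 0, 0, 1.56, 0]
    - [0.75, 0, 0, 0, 0, 1.56, 0]
    - [0.4, 0, 0, 0, 0, 1.56, 0]
    - [0.4, 0, 0, 0, 0, 1.56, 0]
    - [0.4, 0, 0, 0, 0, 1.56, 0]
    - [0.4, 0, 0, 0, 0, 1.56, 0]

```text
time: 29.05
position: [0.5498, 0.1815, 0.1008]
tool_rot: [-0.63, -0.321, 0.32, 0.63]
ft_force: [0.0, 1.5, -1.4]
grip_width: 0.0503
```

```bash
python3 - <<'E'
from h import *
go([.5495,.1815,.085],.15-.78);o=robot.get_obs();print(o['moment'],o['ft_force'])
im=robot.camera('wrist');cv2.imwrite('pics/w7.png',im[:,:,::-1])
E
```

```text
shift cm [-0.02  1.58  0.02] rot [0.    0.    0.001] | t 29.05 pos [0.5498 0.1815 0.1008] psi -0.63 q6 -0.82
[ 0.13958065 -0.06563636  0.03083048] [ 0.04514721  1.54923495 -1.42293309]
```

View pics/w7.png

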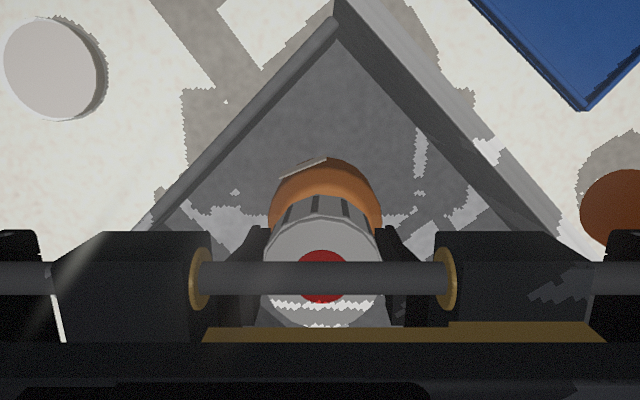

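Emit:
carry_out:
  moves:
    - [0.4, 0, -0.02, 0, 0, -0.14, 0]
    - [0.4, 0, -0.04, 0, 0, -0.28, 0]
    - [0.4, 0, -0.06, 0, 0, -0.42, 0]
    - [0.4, 0, -0.08, 0, 0, -0.56, 0]
    - [0.4, 0, -0.1, 0, 0, -0.7, 0]
    - [0.4, 0, -0.12, 0, 0, -0.84, 0]
    - [0.4, 0, -0.14, 0, 0, -0.98, 0]
    - [0.4, 0, -0.16, 0, 0, -1.12, 0]
    - [0.4, 0, -0.18, 0, 0, -1.26, 0]
    - [0.4, 0, -0.2, 0, 0, -1.4, 0]
    - [0.4, 0, -0.22, 0, 0, -1.56, 0]
    - [0.4, 0, -0.22, 0, 0, -1.56, 0]
    - [0.75, 0, -0.22, 0, 0, -1.56, 0]
    - [0.75, 0, -0.22, 0, 0, -1.56, 0]

```text
time: 30.5
position: [0.5491, 0.1813, 0.1028]
tool_rot: [-0.223, -0.671, 0.671, 0.224]
ft_force: [-0.1, -0.4, 0.0]
grip_width: 0.0596
```

Emit:
carry_out:
  moves:
    - [0.75, 0, 0, 0, 0, 0.4, 0]
    - [0.75, 0, 0, 0, 0, 0.8, 0]
    - [0.75, 0, 0, 0, 0, 1.56, 0]
    - [0.75, 0, 0, 0, 0, 1.56, 0]
    - [0.75, 0, 0, 0, 0, 1.56, 0]
    - [0.75, 0, 0, 0, 0, 1.56, 0]
    - [0.75, 0, 0, 0, 0, 1.56, 0]
    - [0.75, 0, 0, 0, 0, 1.56, 0]
    - [0.75, 0, 0, 0, 0, 1.56, 0]
    - [0.75, 0, 0, 0, 0, 1.56, 0]
    - [0.75, 0, 0, 0, 0, 1.56, 0]
    - [0.75, 0, 0, 0, 0, 1.56, 0]
    - [0.4, 0, 0, 0, 0, 1.56, 0]
    - [0.4, 0, 0, 0, 0, 1.56, 0]
    - [0.4, 0, 0, 0, 0, 1.56, 0]
    - [0.4, 0, 0, 0, 0, 1.56, 0]

```text
time: 32.1
position: [0.5498, 0.1813, 0.103]
tool_rot: [0.63, 0.321, -0.32, -0.63]
ft_force: [-0.1, 0.3, 0.1]
grip_width: 0.0503
```

Emit:
carry_out:
  moves:
    - [0.4, 0, -0.02, 0, 0, -0.14, 0]
    - [0.4, 0, -0.04, 0, 0, -0.28, 0]
    - [0.4, 0, -0.06, 0, 0, -0.42, 0]
    - [0.4, 0, -0.08, 0, 0, -0.56, 0]
    - [0.4, 0, -0.1, 0, 0, -0.7, 0]
    - [0.4, 0, -0.12, 0, 0, -0.84, 0]
    - [0.4, 0, -0.14, 0, 0, -0.98, 0]
    - [0.4, 0, -0.16, 0, 0, -1.12, 0]
    - [0.4, 0, -0.18, 0, 0, -1.26, 0]
    - [0.4, 0, -0.2, 0, 0, -1.4, 0]
    - [0.4, 0, -0.22, 0, 0, -1.56, 0]
    - [0.4, 0, -0.22, 0, 0, -1.56, 0]
    - [0.75, 0, -0.22, 0, 0, -1.56, 0]
    - [0.75, 0, -0.22, 0, 0, -1.56, 0]

```text
time: 33.5
position: [0.5494, 0.1813, 0.1051]
tool_rot: [-0.223, -0.671, 0.671, 0.223]
ft_force: [0.1, 0.4, 0.5]
grip_width: 0.0593
```

Emit:
carry_out:
  moves:
    - [0.75, 0, 0, 0, 0, 0.4, 0]
    - [0.75, 0, 0, 0, 0, 0.8, 0]
    - [0.75, 0, 0, 0, 0, 1.56, 0]
    - [0.75, 0, 0, 0, 0, 1.56, 0]
    - [0.75, 0, 0, 0, 0, 1.56, 0]
    - [0.75, 0, 0, 0, 0, 1.56, 0]
    - [0.75, 0, 0, 0, 0, 1.56, 0]
    - [0.75, 0, 0, 0, 0, 1.56, 0]
    - [0.75, 0, 0, 0, 0, 1.56, 0]
    - [0.75, 0, 0, 0, 0, 1.56, 0]
    - [0.75, 0, 0, 0, 0, 1.56, 0]
    - [0.75, 0, 0, 0, 0, 1.56, 0]
    - [0.4, 0, 0, 0, 0, 1.56, 0]
    - [0.4, 0, 0, 0, 0, 1.56, 0]
    - [0.4, 0, 0, 0, 0, 1.56, 0]
    - [0.4, 0, 0, 0, 0, 1.56, 0]

```text
time: 35.1
position: [0.5497, 0.1813, 0.1052]
tool_rot: [0.63, 0.321, -0.321, -0.63]
ft_force: [0.2, 0.4, 0.1]
grip_width: 0.0503
```

Emit:
carry_out:
  moves:
    - [0.4, 0, -0.02, 0, 0, -0.14, 0]
    - [0.4, 0, -0.04, 0, 0, -0.28, 0]
    - [0.4, 0, -0.06, 0, 0, -0.42, 0]
    - [0.4, 0, -0.08, 0, 0, -0.56, 0]
    - [0.4, 0, -0.1, 0, 0, -0.7, 0]
    - [0.4, 0, -0.12, 0, 0, -0.84, 0]
    - [0.4, 0, -0.15, 0, 0, -0.84, 0]

```text
time: 35.8
position: [0.5498, 0.1814, 0.1066]
tool_rot: [0.445, 0.55, -0.549, -0.445]
ft_force: [1.0, 0.9, -1.4]
grip_width: 0.0504
```

Emit:
carry_out:
  moves:
    - [0.4, 0, -0.2, 0, 0, 0, 0]
    - [0.4, 0, -0.4, 0, 0, 0, 0]
    - [0.4, 0, -0.4, 0, 0, 0, 0]

```text
time: 36.1
position: [0.5498, 0.1813, 0.1111]
tool_rot: [0.445, 0.55, -0.549, -0.445]
ft_force: [0.2, 0.7, 0.4]
grip_width: 0.0504
```

Emit:
carry_out:
  moves:
    - [0.4, 0, -1, 0, 0, 0, 0]
    - [0.4, 0, -2, 0, 0, 0, 0]
    - [0.4, 0, -3, 0, 0, 0, 0]
    - [0.4, 0, -4, 0, 0, 0, 0]
    - [0.4, 0, -6, 0, 0, 0, 0]
    - [0.4, 0, -9, 0, 0, 0, 0]
    - [0.4, 0, -12, 0, 0, 0, 0]
    - [0.4, 0, -12, 0, 0, 0, 0]

```text
time: 36.9
position: [0.5523, 0.1817, 0.2359]
tool_rot: [0.447, 0.552, -0.547, -0.442]
ft_force: [0.2, 0.2, -1.0]
grip_width: 0.0502
```

```bash
python3 - <<'E'
from h import *
go([.525,.397,.231],-.22)
im=robot.camera('wrist');cv2.imwrite('pics/w8.png',im[:,:,::-1])
im=robot.camera('side');crop(im,180,60,200,150,4,'b6')
E
```

```text
shift cm [21.63  0.49 -1.82] rot [0.01  0.43  0.001] | t 36.9 pos [0.5523 0.1817 0.2359] psi 0.21 q6 -1.66
```

View pics/w8.png

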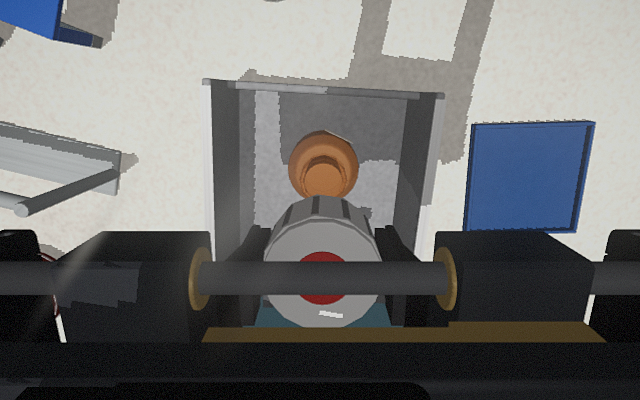

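View pics/b6.png

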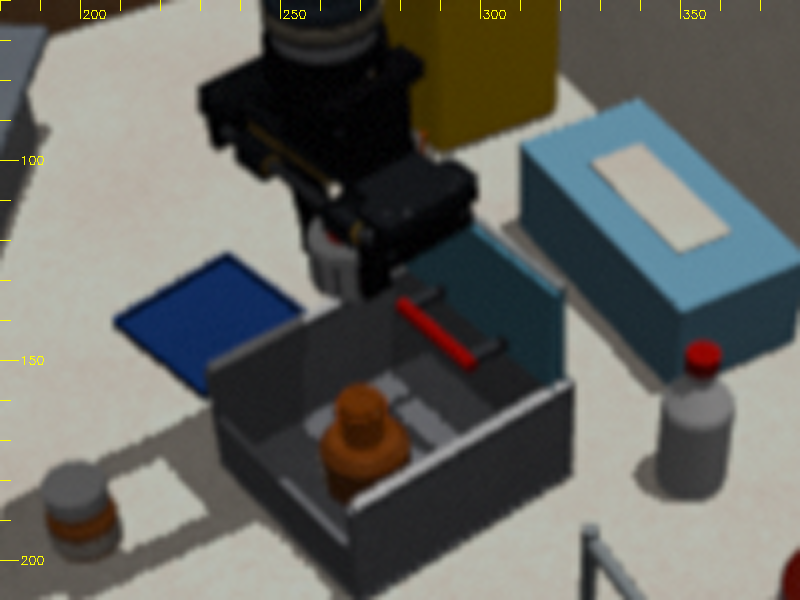

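```bash
python3 - <<'E'
from h import *
from scipy.optimize import least_squares
f=lambda X:np.r_[proj('scene',X)[0]-(411,321.5),proj('side',X)[0]-(280.5,114)]
r=least_squares(f,[.68,.4,.08]);print(r.x,r.fun)
print('agar',back('scene',(446,222),.06),'blue carton? ',back('scene',(310,355),.06))
print('tip loops', back('scene',(406.5,295),.13),back('scene',(425.5,300),.13))
E
```

```text
[0.67263928 0.34648987 0.08631062] [-0.23405674  0.06736095 -0.36965249 -0.1280694 ]
agar [0.34624478 0.2348274  0.06      ] blue carton?  [0.85061368 0.24518191 0.06      ]
tip loops [0.65758347 0.31803963 0.13      ] [0.64135019 0.35095855 0.13      ]
```

```bash
python3 - <<'E'
from h import *
go([.527,.398,.20],-.25)
E
```

```text
shift cm [21.67  3.19 -2.3 ] rot [0.002 0.46  0.   ] | t 37.0 pos [0.5497 0.1813 0.2319] psi 0.21 q6 -1.66
```

Emit:
carry_out:
  moves:
    - [0.4, 5, 0, -0.5, 0, 0.1, 0]
    - [0.4, 9, 0, -1, 0, 0.2, 0]
    - [0.4, 13, 0, -1.4, 0, 0.3, 0]
    - [0.4, 17, 1, -1.8, 0, 0.4, 0]
    - [0.4, 21.6, 3.2, -2.3, 0, 0.46, 0]
    - [0.4, 21.6, 3.2, -2.3, 0, 0.46, 0]
    - [0.4, 21.6, 3.2, -2.3, 0, 0.46, 0]

```text
time: 37.7
position: [0.5251, 0.3975, 0.196]
tool_rot: [-0.558, -0.433, 0.437, 0.558]
ft_force: [-0.4, -0.5, -0.6]
grip_width: 0.0503
```

```bash
python3 - <<'E'
from h import *
go([.527,.398,.06],-.25);go([.527,.398,.036],-.25)
E
```

```text
shift cm [ 0.15 13.6  -0.23] rot [-0.004  0.003 -0.004] | t 37.7 pos [0.5251 0.3975 0.196 ] psi -0.247 q6 -0.84
shift cm [ 0.16 16.   -0.24] rot [-0.004  0.003 -0.004] | t 37.7 pos [0.5251 0.3975 0.196 ] psi -0.247 q6 -0.84
```

Emit:
carry_out:
  moves:
    - [0.4, 0, 5, 0, 0, 0, 0]
    - [0.4, 0, 9, 0, 0, 0, 0]
    - [0.4, 0, 13, 0, 0, 0, 0]
    - [0.4, 0, 15, 0, 0, 0, 0]
    - [0.4, 0, 15, 0, 0, 0, 0]
    - [0.4, 0, 15, 0, 0, 0, 0]

```text
time: 38.3
position: [0.5277, 0.3962, 0.049]
tool_rot: [0.559, 0.433, -0.434, -0.559]
ft_force: [0.1, 0.6, -0.1]
grip_width: 0.0503
```

```bash
python3 - <<'E'
from h import *
go([.527,.398,.036],-.25)
im=robot.camera('wrist');cv2.imwrite('pics/w9.png',im[:,:,::-1])
im=robot.camera('scene');crop(im,360,200,160,140,5,'a6')
E
```

```text
shift cm [0.16 1.3  0.11] rot [-0.    -0.001 -0.   ] | t 38.3 pos [0.5277 0.3962 0.049 ] psi -0.251 q6 -0.84
```

View pics/w9.png

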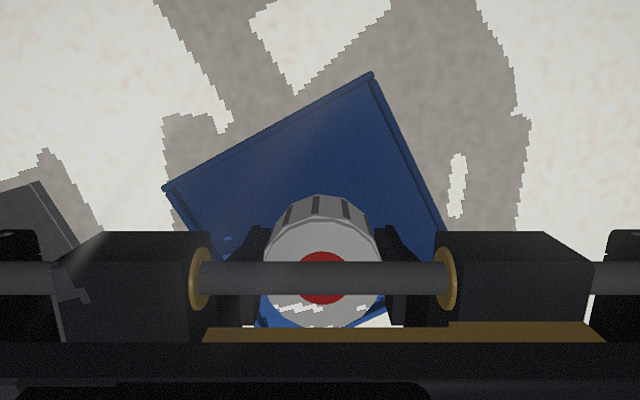

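View pics/a6.png

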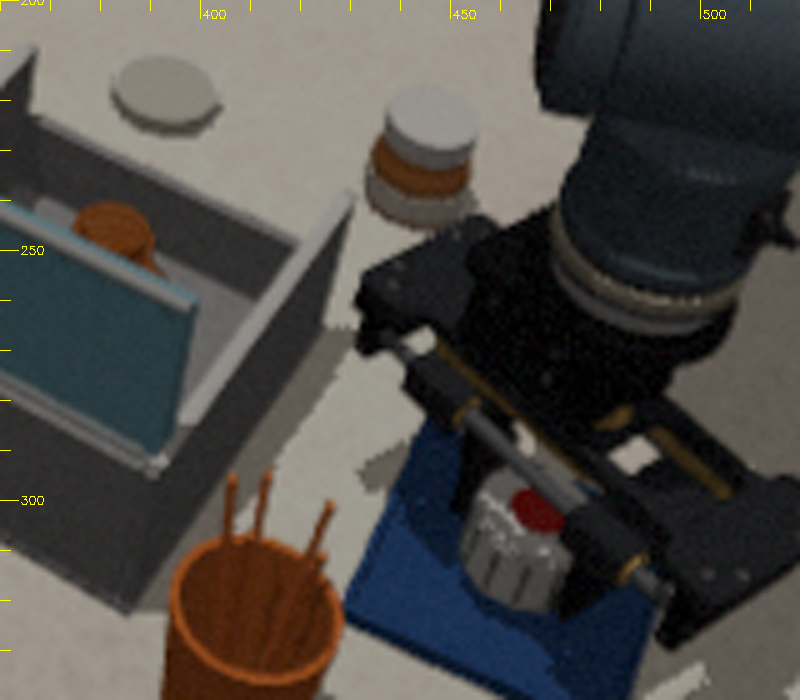

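Emit:
carry_out:
  moves:
    - [0.4, 0.2, 0.6, 0.1, 0, 0, 0]
    - [0.4, 0.2, 1.1, 0.1, 0, 0, 0]
    - [0.4, 0.2, 1.3, 0.1, 0, 0, 0]
    - [0.4, 0.2, 1.3, 0.1, 0, 0, 0]

```text
time: 38.8
position: [0.5261, 0.3995, 0.0353]
tool_rot: [-0.558, -0.434, 0.434, 0.558]
ft_force: [-0.6, -0.1, -0.4]
grip_width: 0.0503
```

Emit:
carry_out:
  moves:
    - [0.4, 0, 0.1, 0, 0, 0, 0]
    - [0.4, 0, 0.2, 0, 0, 0, 0]
    - [0.4, 0, 0.2, 0, 0, 0, 0]

```text
time: 39.1
position: [0.5266, 0.3996, 0.0341]
tool_rot: [0.558, 0.434, -0.434, -0.558]
ft_force: [-0.1, 0.7, 2.3]
grip_width: 0.0503
```

Contact felt (2.3 N); release.

Emit:
carry_out:
  moves:
    - [0.62, 0, 0, 0, 0, 0, 0]
    - [0.62, 0, 0, 0, 0, 0, 0]
    - [0.65, 0, 0, 0, 0, 0, 0]
    - [0.65, 0, 0, 0, 0, 0, 0]
    - [0.65, 0, -2, 0, 0, 0, 0]
    - [0.65, 0, -5, 0, 0, 0, 0]
    - [0.65, 0, -10, 0, 0, 0, 0]
    - [0.65, 0, -15, 0, 0, 0, 0]
    - [0.65, 0, -20, 0, 0, 0, 0]
    - [0.65, 0, -20, 0, 0, 0, 0]

```text
time: 40.1
position: [0.5307, 0.4019, 0.2426]
tool_rot: [0.559, 0.44, -0.428, -0.557]
ft_force: [0.9, 1.0, -0.2]
grip_width: 0.0567
```

```bash
python3 - <<'E'
from h import *
go([.46,-.045,.236],-.13)
im=robot.camera('wrist');cv2.imwrite('pics/w10.png',im[:,:,::-1])
im=robot.camera('side');crop(im,230,180,180,190,4,'b7');cv2.imwrite('pics/b7f.png',im[:,:,::-1])
im=robot.camera('scene');crop(im,220,120,160,130,5,'a7');cv2.imwrite('pics/a7f.png',im[:,:,::-1])
E
```

```text
shift cm [-45.06   0.19  -4.18] rot [ 0.014 -0.12   0.011] | t 40.1 pos [0.5307 0.4019 0.2426] psi -0.25 q6 -0.84
```

View pics/w10.png

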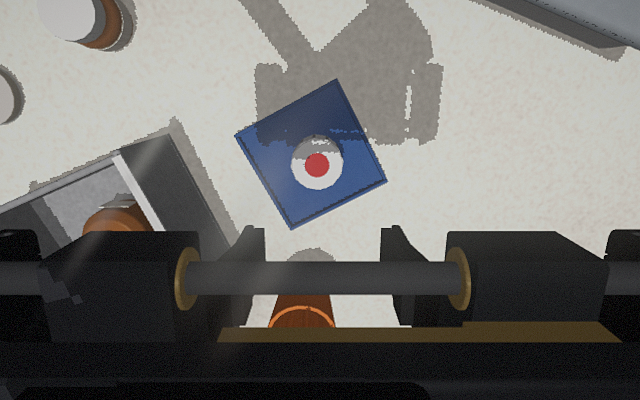

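View pics/b7.png

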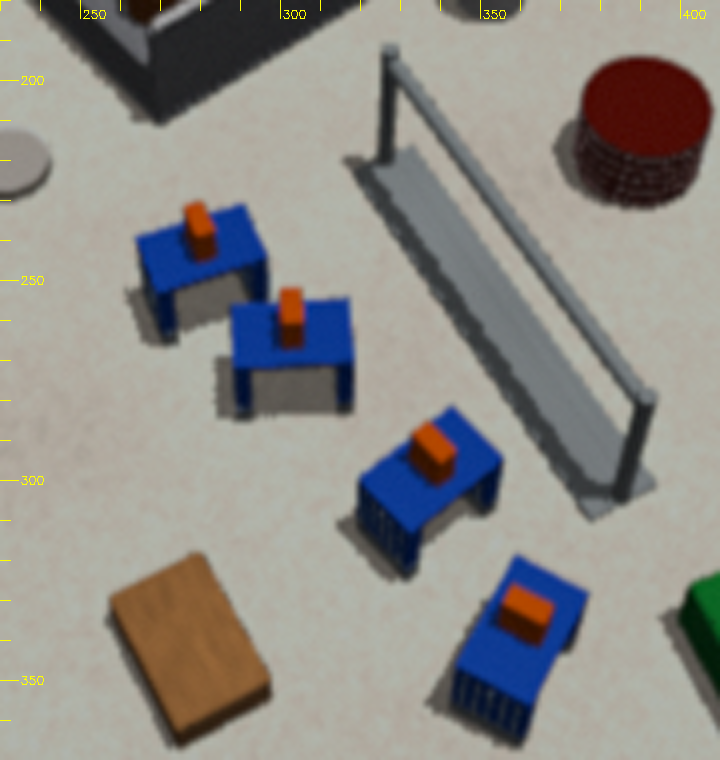

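View pics/a7.png

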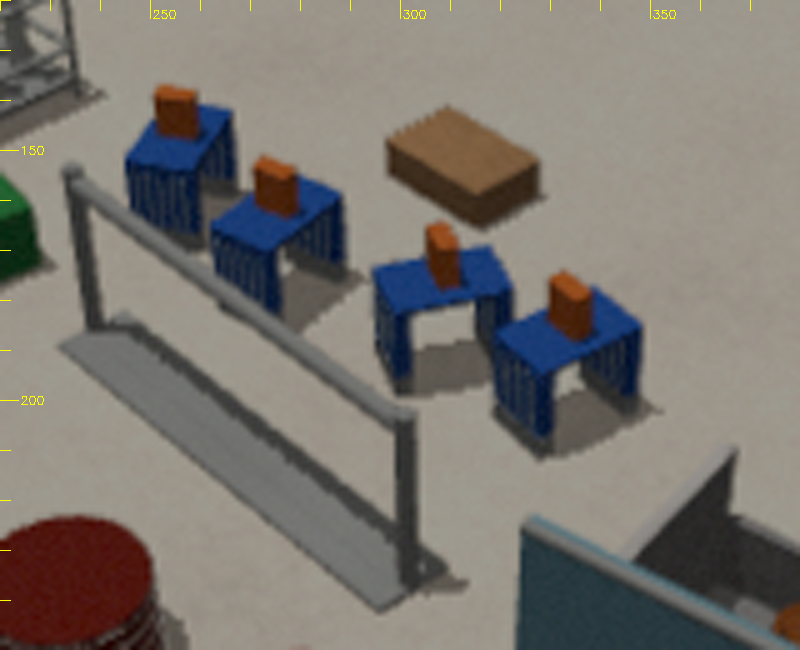

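```bash
cat > carr.py <<'E'
from h import *
from scipy.optimize import least_squares
def carrier(n,s,d,gs,gd):
    rect=np.array([(.037,.023),(-.037,.023),(-.037,-.023),(.037,-.023)])
    def world(p,L):
        c,s_=np.cos(p[2]),np.sin(p[2]); return np.array(L)@np.array([[c,s_,0],[-s_,c,0],[0,0,1]])+[p[0],p[1],0]
    best=None
    m=np.mean([back('side',u,.066)[:2] for u in d],0)
    for y0 in np.arange(0,3.14,.4):
        def f(p):
            out=[]
            for cam,us in(('scene',s),('side',d)):
                q=proj(cam,world(p,np.c_[rect,np.full(4,.066)]))
                for u in us:
                    e=q-u;out.append(e[np.argmin((e**2).sum(1))])
            for cam,g in(('scene',gs),('side',gd)):out.append(proj(cam,[p[0],p[1],.097])[0]-g)
            return np.concatenate(out)
        r=least_squares(f,[m[0],m[1],y0])
        if best is None or r.cost<best.cost:best=r
    p=best.x;p[2]=(p[2]+np.pi/2)%np.pi-np.pi/2
    print(n,np.round(p,4),'rms',round(float(np.sqrt(np.mean(best.fun**2))),2),'grip sc',back('scene',gs,.097)[:2].round(4),'sd',back('side',gd,.097)[:2].round(4))
E
python3 - <<'E'
from carr import *
cs={'A':([(266.4,142),(260,153),(245,151.6)],[(343.75,345),(362.5,354.25),(376.5,329.25),(359.25,319)],(255.4,138.6),(362,330)),
'B':([(262.4,165.6),(273.6,170),(288.4,159),(280,155.6)],[(320,300.75),(333.25,313),(355.5,294.5),(343,281.75)],(275.2,153),(338,288)),
'C':([(294.6,174),(301,182.4),(322.4,177.6),(318,169.4)],[(288,256.75),(289,271.75),(318.25,269.5),(317.25,254.75)],(308,166),(302.75,253.25)),
'D':([(319,187),(330,194.4),(348.4,185),(339.4,178)],[(264.25,240),(270,253),(297,243.75),(290.75,231.25)],(334,176),(279.25,232))}
for n,v in cs.items(): carrier(n,*v)
E
```

```text
A [ 0.4771 -0.3793  0.5072] rms 1.06 grip sc [ 0.477  -0.3751] sd [ 0.4787 -0.3795]
B [ 0.487 -0.273  0.167] rms 1.27 grip sc [ 0.4856 -0.2711] sd [ 0.4895 -0.2697]
C [ 0.4645 -0.1526 -0.4435] rms 1.04 grip sc [ 0.4624 -0.155 ] sd [ 0.4679 -0.1484]
D [ 0.4469 -0.0688 -0.1316] rms 1.01 grip sc [ 0.4442 -0.0702] sd [ 0.4494 -0.0646]
```

```bash
python3 - <<'E'
from h import *
go([.447,-.069,.24],-.1316-np.pi/2)
E
```

```text
shift cm [-47.33  -0.63  -3.92] rot [-0.000e+00  1.453e+00 -1.000e-03] | t 40.25 pos [0.526  0.3993 0.2335] psi -0.25 q6 -0.84
```

Emit:
carry_out:
  moves:
    - [0.6, -5, -0.6, -0.4, 0, 0.1, 0]
    - [0.6, -10, -0.6, -0.8, 0, 0.2, 0]
    - [0.6, -47.3, -0.6, -3.9, 0, 1.45, 0]
    - [0.6, -47.3, -0.6, -3.9, 0, 1.45, 0]
    - [0.6, -47.3, -0.6, -3.9, 0, 1.45, 0]
    - [0.6, -47.3, -0.6, -3.9, 0, 1.45, 0]
    - [0.6, -47.3, -0.6, -3.9, 0, 1.45, 0]
    - [0.6, -47.3, -0.6, -3.9, 0, 1.45, 0]
    - [0.6, -47.3, -0.6, -3.9, 0, 1.45, 0]
    - [0.6, -47.3, -0.6, -3.9, 0, 1.45, 0]
    - [0.6, -47.3, -0.6, -3.9, 0, 1.45, 0]
    - [0.6, -47.3, -0.6, -3.9, 0, 1.45, 0]
    - [0.6, -47.3, -0.6, -3.9, 0, 1.45, 0]
    - [0.6, -47.3, -0.6, -3.9, 0, 1.45, 0]

```text
time: 41.65
position: [0.4469, -0.0676, 0.2389]
tool_rot: [-0.705, 0.046, -0.044, 0.706]
ft_force: [0.3, -0.1, 0.1]
grip_width: 0.0522
```

```bash
python3 - <<'E'
from h import *
E=wristE(robot.get_obs());np.save('o.npy',E)
go([.447,-.069,.12],-.1316-np.pi/2)
im=robot.camera('wrist');cv2.imwrite('pics/w11.png',im[:,:,::-1])
E
```

```text
shift cm [ 0.05 11.89 -0.14] rot [-0.001  0.005 -0.002] | t 41.65 pos [ 0.4469 -0.0676  0.2389] psi -1.698 q6 -0.27
```

View pics/w11.png

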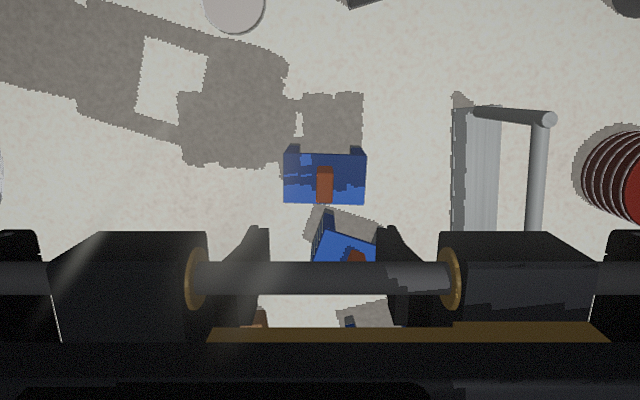

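```bash
python3 - <<'E'
from h import *
E=np.load('o.npy')
for n,u,z in(('gripTop',(325,169),.097),('gripTopfar',(325,166),.097),('BL',(283,203),.066),('BR',(365,204.5),.066),('post',(548,118),.125)):print(n,back('wrist',u,z,E).round(4))
print(proj('wrist',[[.447,-.069,.097],[.447,-.056,.097],[.447,-.082,.097],[.6085,-.033,.125]],E).round(1))
E
python3 -c "
import cv2
i=cv2.imread('pics/w11.png')[130:270,260:400];cv2.imwrite('pics/w11c.png',cv2.resize(i,None,fx=4,fy=4,interpolation=2))"
```

```text
gripTop [ 0.4502 -0.0536  0.097 ]
gripTopfar [ 0.4505 -0.0512  0.097 ]
BL [ 0.4075 -0.0866  0.066 ]
BR [ 0.4817 -0.0975  0.066 ]
post [ 0.6088 -0.0316  0.125 ]
[[323.5 187.9]
 [321.4 172.4]
 [325.5 203.1]
 [547.6 120.1]]
```

View pics/w11c.png

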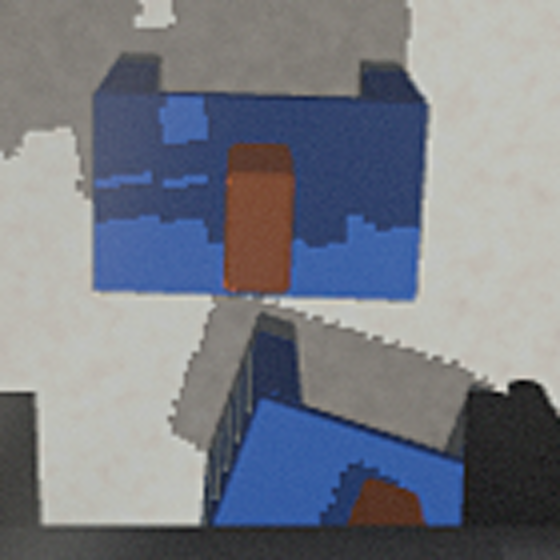

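Emit:
carry_out:
  moves:
    - [0.6, 0.1, 5, -0.1, 0, 0, 0]
    - [0.6, 0.1, 9, -0.1, 0, 0, 0]
    - [0.6, 0.1, 12, -0.1, 0, 0, 0]
    - [0.6, 0.1, 13.5, -0.1, 0, 0, 0]
    - [0.6, 0.1, 14.3, -0.1, 0, 0, 0]
    - [0.6, 0.1, 14.3, -0.1, 0, 0, 0]
    - [0.05, 0.1, 14.3, -0.1, 0, 0, 0]
    - [0.05, 0.1, 14.3, -0.1, 0, 0, 0]
    - [0.05, 0.1, 14.3, -0.1, 0, 0, 0]
    - [0.05, 0.1, 14.3, -0.1, 0, 0, 0]
    - [0.05, 0.1, 14.3, -0.1, 0, 0, 0]
    - [0.05, 0.1, 14.3, -0.1, 0, 0, 0]
  force: 30

```text
time: 42.9
position: [0.4482, -0.0696, 0.0968]
tool_rot: [0.706, -0.046, 0.046, -0.706]
ft_force: [0.8, 0.2, -0.2]
grip_width: 0.0137
```

Emit:
carry_out:
  moves:
    - [0.05, 0, -2, 0, 0, 0, 0]
    - [0.05, 0, -5, 0, 0, 0, 0]
    - [0.05, 0, -9, 0, 0, 0, 0]
    - [0.05, 0, -12, 0, 0, 0, 0]
    - [0.05, 0, -12, 0, 0, 0, 0]
    - [0.05, 0, -12, 0, 0, 0, 0]

```text
time: 43.5
position: [0.448, -0.0695, 0.2168]
tool_rot: [0.706, -0.045, 0.046, -0.706]
ft_force: [0.1, 0.4, -0.7]
grip_width: 0.0138
```

```bash
python3 - <<'E'
from h import *
for s in (.105,.035,-.035,-.105): print(s,.602+.045*s,-.178+s)
go([.6067,-.073,.2165],-.045-np.pi/2)
E
```

```text
0.105 0.606725 -0.073
0.035 0.603575 -0.143
-0.035 0.600425 -0.213
-0.105 0.597275 -0.283
shift cm [15.78  0.04  1.69] rot [ 0.    -0.084  0.001] | t 43.5 pos [ 0.448  -0.0695  0.2168] psi -1.7 q6 -0.27
```

Emit:
carry_out:
  moves:
    - [0.05, 0, -3, 0, 0, 0, 0]
    - [0.05, 4, -3, 0.4, 0, -0.03, 0]
    - [0.05, 8, -3, 0.8, 0, -0.05, 0]
    - [0.05, 12, -3, 1.3, 0, -0.08, 0]
    - [0.05, 15, -3, 1.6, 0, -0.084, 0]
    - [0.05, 15.8, -3, 1.7, 0, -0.084, 0]
    - [0.05, 15.8, -3, 1.7, 0, -0.084, 0]
    - [0.05, 15.8, -3, 1.7, 0, -0.084, 0]

```text
time: 44.3
position: [0.6049, -0.0726, 0.2448]
tool_rot: [-0.706, 0.018, -0.014, 0.707]
ft_force: [0.5, 0.5, -2.1]
grip_width: 0.0136
```

```bash
python3 - <<'E'
from h import *
E=wristE(robot.get_obs());np.save('o.npy',E)
go([.6067,-.073,.157],-.045-np.pi/2)
im=robot.camera('wrist');cv2.imwrite('pics/w12.png',im[:,:,::-1])
im=robot.camera('side');crop(im,270,130,150,130,5,'b8')
E
```

```text
shift cm [ 0.23  8.78 -0.05] rot [-0.001 -0.    -0.005] | t 44.3 pos [ 0.6049 -0.0726  0.2448] psi -1.616 q6 -0.26
```

View pics/w12.png

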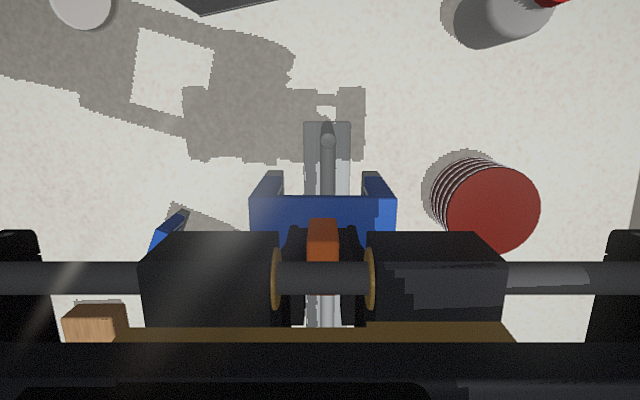

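View pics/b8.png

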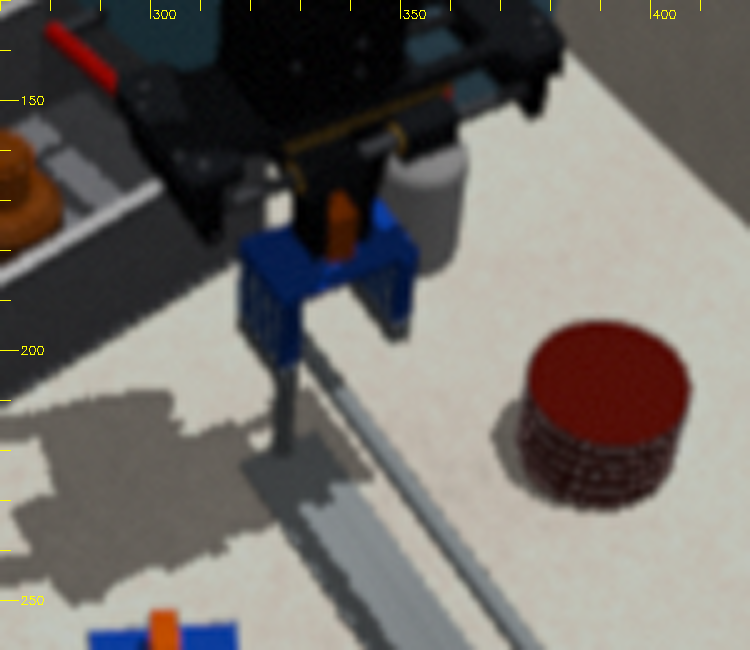

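Emit:
carry_out:
  moves:
    - [0.05, 0.3, 3, 0, 0, 0, 0]
    - [0.05, 0.3, 6, 0, 0, 0, 0]
    - [0.05, 0.3, 7.8, 0, 0, 0, 0]
    - [0.05, 0.3, 8.3, 0, 0, 0, 0]
    - [0.05, 0.3, 8.6, 0, 0, 0, 0]
    - [0.05, 0.3, 8.6, 0, 0, 0, 0]

```text
time: 45.0
position: [0.6103, -0.0733, 0.1614]
tool_rot: [0.707, -0.016, 0.016, -0.707]
ft_force: [0.4, 0.7, -0.7]
grip_width: 0.0135
```

Emit:
carry_out:
  moves:
    - [0.05, 0, 0.1, 0, 0, 0, 0]
    - [0.05, 0, 0.2, 0, 0, 0, 0]
    - [0.05, 0, 0.2, 0, 0, 0, 0]

```text
time: 45.3
position: [0.6104, -0.0732, 0.1592]
tool_rot: [0.707, -0.016, 0.016, -0.707]
ft_force: [0.1, 0.5, -1.1]
grip_width: 0.0139
```

Emit:
carry_out:
  moves:
    - [0.05, -0.3, 0, 0, 0, 0, 0]
    - [0.05, -0.35, 0, 0, 0, 0, 0]
    - [0.05, -0.35, 0.1, 0, 0, 0, 0]
    - [0.05, -0.35, 0.2, 0, 0, 0, 0]
    - [0.05, -0.35, 0.2, 0, 0, 0, 0]

```text
time: 45.8
position: [0.6067, -0.073, 0.1568]
tool_rot: [0.707, -0.016, 0.016, -0.707]
ft_force: [-1.3, 0.8, 0.2]
grip_width: 0.0138
```

Emit:
carry_out:
  moves:
    - [0.05, 0, 0.1, 0, 0, 0, 0]
    - [0.05, 0, 0.15, 0, 0, 0, 0]
    - [0.05, 0, 0.15, 0, 0, 0, 0]

```text
time: 46.1
position: [0.6067, -0.073, 0.1567]
tool_rot: [0.707, -0.016, 0.016, -0.707]
ft_force: [-3.1, 0.9, 8.1]
grip_width: 0.014
```

Emit:
carry_out:
  moves:
    - [0.05, 0, -0.1, 0, 0, 0, 0]
    - [0.4, 0, -0.1, 0, 0, 0, 0]
    - [0.5, 0, -0.1, 0, 0, 0, 0]
    - [0.5, 0, -0.1, 0, 0, 0, 0]
    - [0.5, 0, -0.1, 0, 0, 0, 0]
    - [0.5, 0, -2, 0, 0, 0, 0]
    - [0.5, 0, -5, 0, 0, 0, 0]
    - [0.5, 0, -8, 0, 0, 0, 0]
    - [0.5, 0, -8, 0, 0, 0, 0]

```text
time: 47.0
position: [0.6095, -0.0738, 0.2396]
tool_rot: [0.708, -0.013, 0.019, -0.706]
ft_force: [-0.5, 0.1, 0.3]
grip_width: 0.0432
```

```bash
python3 - <<'E'
from h import *
go([.4645,-.1526,.24],-.4435-np.pi/2)
im=robot.camera('side');crop(im,270,130,150,130,5,'b9')
im=robot.camera('scene');crop(im,220,120,160,130,5,'a9')
E
```

```text
shift cm [-14.13  -0.15  -8.53] rot [0.    0.399 0.01 ] | t 47.0 pos [ 0.6095 -0.0738  0.2396] psi -1.616 q6 -0.26
```

View pics/b9.png

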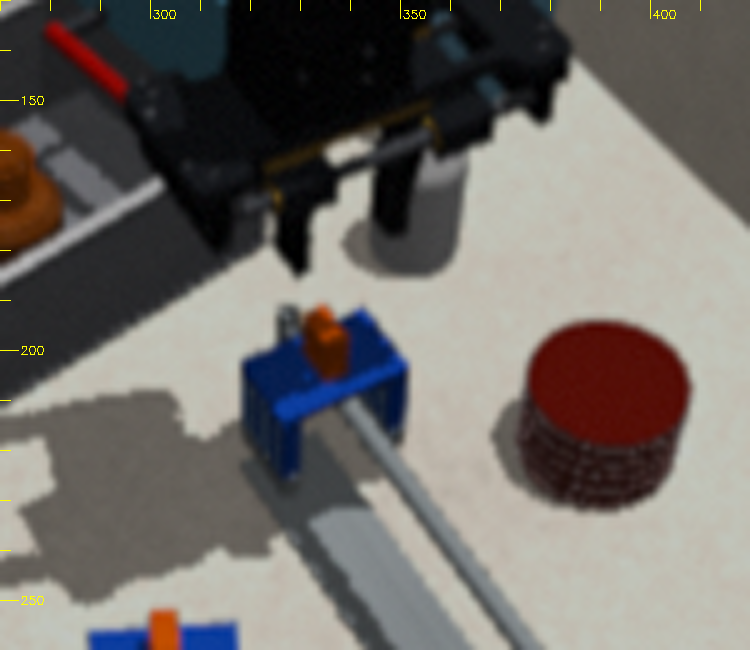

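View pics/a9.png

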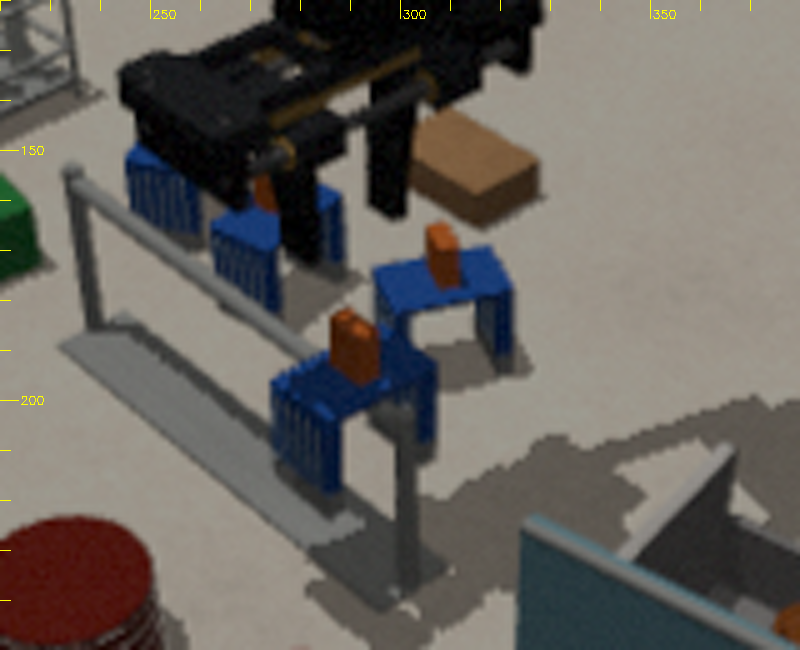

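Emit:
carry_out:
  moves:
    - [0.5, -14.1, -0.1, -8.5, 0, 0.4, 0]
    - [0.5, -14.1, -0.1, -8.5, 0, 0.4, 0]
    - [0.5, -14.1, -0.1, -8.5, 0, 0.4, 0]
    - [0.5, -14.1, -0.1, -8.5, 0, 0.4, 0]
    - [0.5, -14.1, -0.1, -8.5, 0, 0.4, 0]
    - [0.5, -14.1, -0.1, -8.5, 0, 0.4, 0]
    - [0.5, -14.1, -0.1, -8.5, 0, 0.4, 0]

```text
time: 47.8
position: [0.4634, -0.1513, 0.2359]
tool_rot: [-0.69, 0.155, -0.156, 0.69]
ft_force: [0.0, 0.4, -0.3]
grip_width: 0.0435
```

```bash
python3 - <<'E'
from h import *
E=wristE(robot.get_obs());np.save('o.npy',E)
go([.4645,-.1526,.097],-.4435-np.pi/2)
im=robot.camera('wrist');cv2.imwrite('pics/w13.png',im[:,:,::-1])
print(proj('wrist',[[.4645,-.1526,.097]],E).round(1))
i=im[130:270,240:400,::-1];cv2.imwrite('pics/w13c.png',cv2.resize(i,None,fx=4,fy=4,interpolation=2))
E
```

```text
shift cm [ 0.14 13.89 -0.07] rot [-0.    -0.     0.001] | t 47.8 pos [ 0.4634 -0.1513  0.2359] psi -2.014 q6 -0.1
[[324.7 187.8]]
```

View pics/w13c.png

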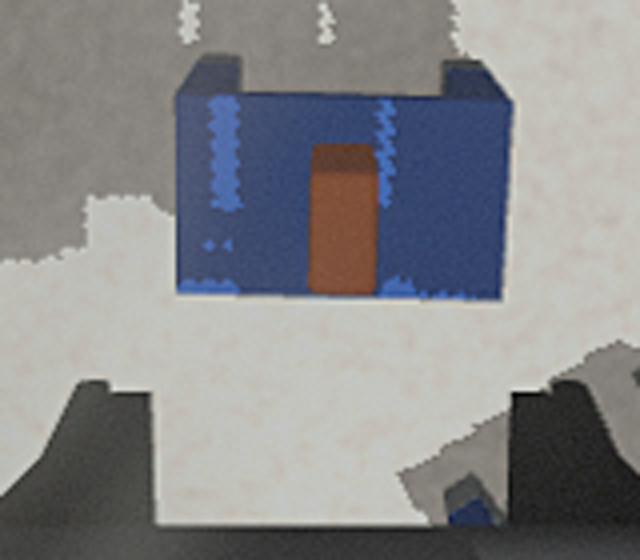

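Emit:
carry_out:
  moves:
    - [0.5, 0.2, 5, -0.1, 0, 0, 0]
    - [0.5, 0.2, 9, -0.1, 0, 0, 0]
    - [0.5, 0.2, 12, -0.1, 0, 0, 0]
    - [0.5, 0.2, 13.3, -0.1, 0, 0, 0]
    - [0.5, 0.2, 13.9, -0.1, 0, 0, 0]
    - [0.5, 0.2, 13.9, -0.1, 0, 0, 0]
    - [0.05, 0.2, 13.9, -0.1, 0, 0, 0]
    - [0.05, 0.2, 13.9, -0.1, 0, 0, 0]
    - [0.05, 0.2, 13.9, -0.1, 0, 0, 0]
    - [0.05, 0.2, 13.9, -0.1, 0, 0, 0]
    - [0.05, 0.2, 13.9, -0.1, 0, 0, 0]

```text
time: 48.95
position: [0.4638, -0.1537, 0.0976]
tool_rot: [0.69, -0.156, 0.157, -0.689]
ft_force: [0.6, -0.9, -2.2]
grip_width: 0.0138
```

Emit:
carry_out:
  moves:
    - [0.05, 0, -2, 0, 0, 0, 0]
    - [0.05, 0, -5, 0, 0, 0, 0]
    - [0.05, 0, -9, 0, 0, 0, 0]
    - [0.05, 0, -14, 0, 0, 0, 0]
    - [0.05, 0, -15, 0, 0, 0, 0]
    - [0.05, 0, -15, 0, 0, 0, 0]

```text
time: 49.55
position: [0.464, -0.1538, 0.2488]
tool_rot: [0.69, -0.155, 0.158, -0.689]
ft_force: [0.3, -0.4, -2.3]
grip_width: 0.0136
```

```bash
python3 - <<'E'
from h import *
print(robot.get_obs()['grip_width'])
go([.6036,-.143,.246],-.045-np.pi/2)
E
```

```text
0.01361559374468966
shift cm [12.13  0.34  6.98] rot [ 0.001 -0.4    0.004] | t 49.55 pos [ 0.464  -0.1538  0.2488] psi -2.016 q6 -0.1
```

Emit:
carry_out:
  moves:
    - [0.05, 4, 0, 2.3, 0, -0.13, 0]
    - [0.05, 8, 0, 4.6, 0, -0.26, 0]
    - [0.05, 12.1, 0, 7, 0, -0.4, 0]
    - [0.05, 12.1, 0, 7, 0, -0.4, 0]
    - [0.05, 12.1, 0, 7, 0, -0.4, 0]
    - [0.05, 12.1, 0, 7, 0, -0.4, 0]

```text
time: 50.15
position: [0.6003, -0.1416, 0.2446]
tool_rot: [-0.706, 0.018, -0.014, 0.708]
ft_force: [0.4, 1.1, -2.0]
grip_width: 0.0137
```

```bash
python3 - <<'E'
from h import *
E=wristE(robot.get_obs())
go([.6036,-.143,.1615],-.045-np.pi/2)
im=robot.camera('wrist');cv2.imwrite('pics/w14.png',im[:,:,::-1])
E
```

```text
shift cm [ 0.39  8.3  -0.15] rot [-0.002 -0.001 -0.006] | t 50.15 pos [ 0.6003 -0.1416  0.2446] psi -1.617 q6 -0.37
```

View pics/w14.png

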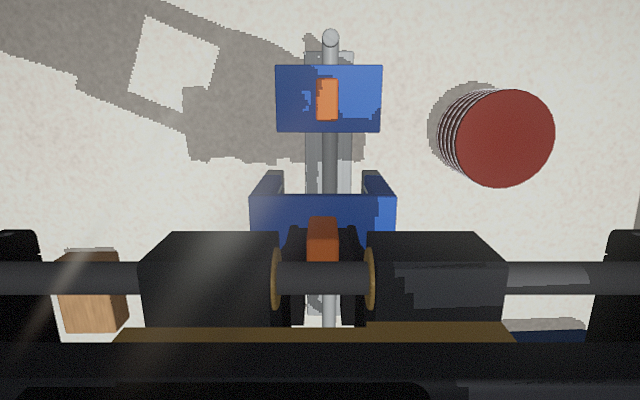

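Emit:
carry_out:
  moves:
    - [0.05, 0.1, 3, -0.1, 0, 0, 0]
    - [0.05, 0.1, 6, -0.1, 0, 0, 0]
    - [0.05, 0.1, 7.8, -0.1, 0, 0, 0]
    - [0.05, 0.1, 8.3, -0.1, 0, 0, 0]
    - [0.05, 0.1, 8.3, -0.1, 0, 0, 0]
    - [0.05, 0.1, 8.3, -0.1, 0, 0, 0]

```text
time: 50.8
position: [0.604, -0.1437, 0.1653]
tool_rot: [0.707, -0.015, 0.017, -0.707]
ft_force: [-0.2, -0.6, -1.1]
grip_width: 0.0138
```

Well centred (0.604); lower to contact.

Emit:
carry_out:
  moves:
    - [0.05, 0, 0.3, 0, 0, 0, 0]
    - [0.05, 0, 0.6, 0, 0, 0, 0]
    - [0.05, 0, 0.75, 0, 0, 0, 0]
    - [0.05, 0, 0.75, 0, 0, 0, 0]

```text
time: 51.2
position: [0.6038, -0.1434, 0.1574]
tool_rot: [0.707, -0.016, 0.016, -0.707]
ft_force: [-0.2, 0.2, 2.3]
grip_width: 0.0139
```

Emit:
carry_out:
  moves:
    - [0.05, 0, 0.1, 0, 0, 0, 0]
    - [0.05, 0, 0.15, 0, 0, 0, 0]
    - [0.05, 0, 0.15, 0, 0, 0, 0]

```text
time: 51.5
position: [0.6038, -0.1434, 0.1573]
tool_rot: [0.707, -0.015, 0.016, -0.707]
ft_force: [-3.1, 0.6, 9.9]
grip_width: 0.014
```

Emit:
carry_out:
  moves:
    - [0.05, 0, -0.15, 0, 0, 0, 0]
    - [0.4, 0, -0.15, 0, 0, 0, 0]
    - [0.5, 0, -0.15, 0, 0, 0, 0]
    - [0.5, 0, -0.15, 0, 0, 0, 0]
    - [0.5, 0, -0.15, 0, 0, 0, 0]
    - [0.5, 0, -2, 0, 0, 0, 0]
    - [0.5, 0, -5, 0, 0, 0, 0]
    - [0.5, 0, -8, 0, 0, 0, 0]
    - [0.5, 0, -8, 0, 0, 0, 0]
    - [0.5, 0, -8, 0, 0, 0, 0]

```text
time: 52.5
position: [0.6038, -0.1433, 0.2356]
tool_rot: [0.707, -0.015, 0.016, -0.707]
ft_force: [-0.7, 0.2, -0.0]
grip_width: 0.044
```

```bash
python3 - <<'E'
from h import *
go([.487,-.273,.237],.167-np.pi/2)
im=robot.camera('side');crop(im,270,130,150,130,5,'b10');
E
```

```text
shift cm [-11.08  -0.15 -13.48] rot [ 0.001 -0.212  0.001] | t 52.5 pos [ 0.6038 -0.1433  0.2356] psi -1.616 q6 -0.37
```

View pics/b10.png

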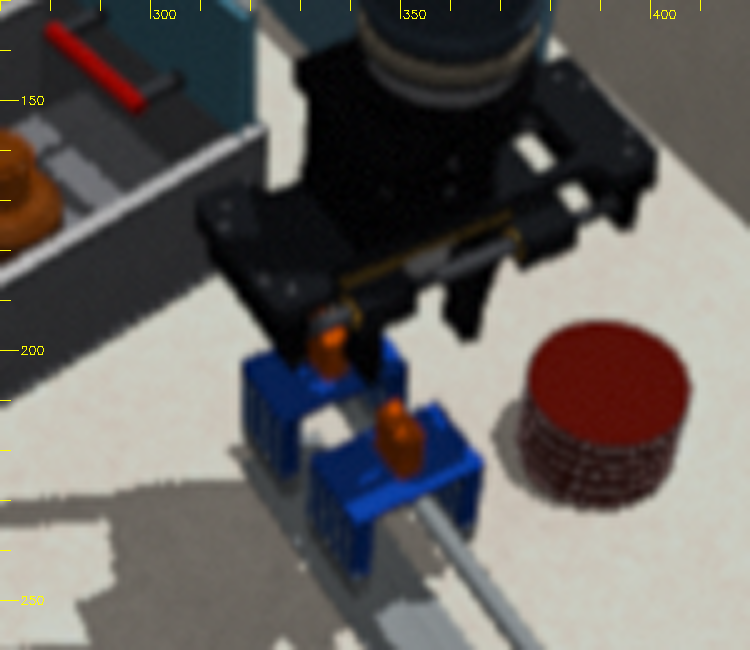

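Emit:
carry_out:
  moves:
    - [0.5, -11.1, -0.1, -13.5, 0, -0.212, 0]
    - [0.5, -11.1, -0.1, -13.5, 0, -0.212, 0]
    - [0.5, -11.1, -0.1, -13.5, 0, -0.212, 0]
    - [0.5, -11.1, -0.1, -13.5, 0, -0.212, 0]
    - [0.5, -11.1, -0.1, -13.5, 0, -0.212, 0]
    - [0.5, -11.1, -0.1, -13.5, 0, -0.212, 0]
    - [0.5, -11.1, -0.1, -13.5, 0, -0.212, 0]

```text
time: 53.25
position: [0.4869, -0.2722, 0.2353]
tool_rot: [-0.704, -0.059, 0.06, 0.705]
ft_force: [0.3, 0.2, 0.0]
grip_width: 0.0434
```

```bash
python3 - <<'E'
from h import *
E=wristE(robot.get_obs());np.save('o.npy',E)
go([.487,-.273,.097],.167-np.pi/2)
im=robot.camera('wrist');cv2.imwrite('pics/w15.png',im[:,:,::-1])
print(proj('wrist',[[.487,-.273,.097]],E).round(1))
i=im[130:270,240:400,::-1];cv2.imwrite('pics/w15c.png',cv2.resize(i,None,fx=4,fy=4,interpolation=2))
E
```

```text
shift cm [ 1.000e-02  1.383e+01 -1.100e-01] rot [-0.002  0.001 -0.001] | t 53.25 pos [ 0.4869 -0.2722  0.2353] psi -1.403 q6 -0.88
[[322.7 188.8]]
```

View pics/w15c.png

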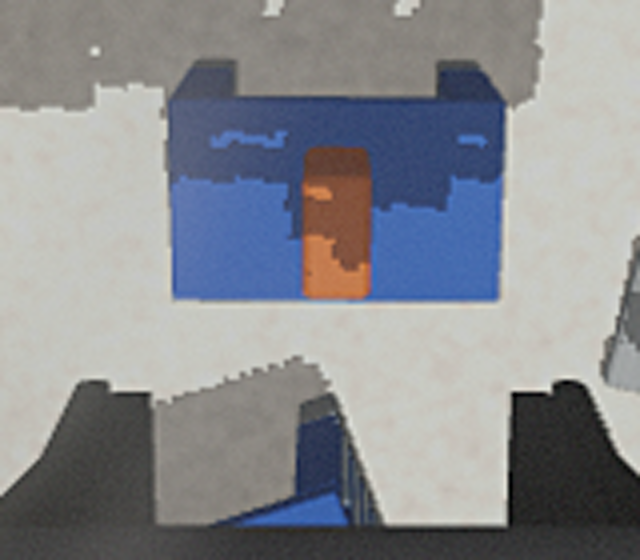

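Emit:
carry_out:
  moves:
    - [0.5, 0.1, 5, -0.1, 0, 0, 0]
    - [0.5, 0.1, 9, -0.1, 0, 0, 0]
    - [0.5, 0.1, 12, -0.1, 0, 0, 0]
    - [0.5, 0.1, 13.3, -0.1, 0, 0, 0]
    - [0.5, 0.1, 13.9, -0.1, 0, 0, 0]
    - [0.5, 0.1, 13.9, -0.1, 0, 0, 0]
    - [0.05, 0.1, 13.9, -0.1, 0, 0, 0]
    - [0.05, 0.1, 13.9, -0.1, 0, 0, 0]
    - [0.05, 0.1, 13.9, -0.1, 0, 0, 0]
    - [0.05, 0.1, 13.9, -0.1, 0, 0, 0]
    - [0.05, 0.1, 13.9, -0.1, 0, 0, 0]

```text
time: 54.4
position: [0.4881, -0.2742, 0.0977]
tool_rot: [0.705, 0.059, -0.059, -0.704]
ft_force: [1.3, -0.0, 1.7]
grip_width: 0.0139
```

Emit:
carry_out:
  moves:
    - [0.05, 0, -2, 0, 0, 0, 0]
    - [0.05, 0, -5, 0, 0, 0, 0]
    - [0.05, 0, -9, 0, 0, 0, 0]
    - [0.05, 0, -14, 0, 0, 0, 0]
    - [0.05, 0, -15, 0, 0, 0, 0]
    - [0.05, 0, -15, 0, 0, 0, 0]
    - [0.05, 0, -15, 0, 0, 0, 0]

```text
time: 55.1
position: [0.4867, -0.2731, 0.2457]
tool_rot: [-0.704, -0.058, 0.06, 0.705]
ft_force: [0.3, 1.4, -2.8]
grip_width: 0.0137
```

```bash
python3 - <<'E'
from h import *
go([.6004,-.213,.246],-.045-np.pi/2)
E
```

```text
shift cm [12.21 -0.05  4.04] rot [-0.002  0.212 -0.002] | t 55.1 pos [ 0.4867 -0.2731  0.2457] psi -1.404 q6 -0.88
```

Emit:
carry_out:
  moves:
    - [0.05, 4, 0, 1.3, 0, 0.13, 0]
    - [0.05, 8, 0, 2.6, 0, 0.21, 0]
    - [0.05, 12.2, 0, 4, 0, 0.212, 0]
    - [0.05, 12.2, 0, 4, 0, 0.212, 0]
    - [0.05, 12.2, 0, 4, 0, 0.212, 0]
    - [0.05, 12.2, 0, 4, 0, 0.212, 0]
    - [0.05, 12.2, 3, 4, 0, 0.212, 0]
    - [0.05, 12.2, 6, 4, 0, 0.212, 0]
    - [0.05, 12.2, 7.6, 4, 0, 0.212, 0]
    - [0.05, 12.2, 8, 4, 0, 0.212, 0]
    - [0.05, 12.2, 8, 4, 0, 0.212, 0]

```text
time: 56.2
position: [0.6003, -0.2148, 0.1664]
tool_rot: [-0.707, 0.017, -0.016, 0.707]
ft_force: [0.1, -0.2, -2.8]
grip_width: 0.0137
```

```bash
python3 - <<'E'
from h import *
go([.6004,-.213,.157],-.045-np.pi/2)
im=robot.camera('wrist');cv2.imwrite('pics/w16.png',im[:,:,::-1])
E
```

```text
shift cm [0.01 0.94 0.18] rot [-0.001 -0.001 -0.002] | t 56.2 pos [ 0.6003 -0.2148  0.1664] psi -1.617 q6 -0.47
```

View pics/w16.png

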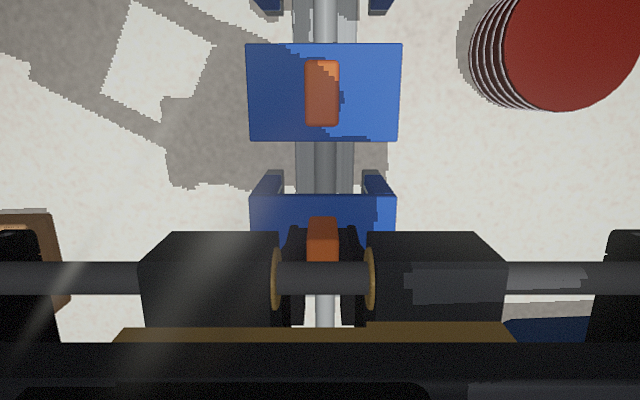

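Emit:
carry_out:
  moves:
    - [0.05, 0.1, 0.3, 0.1, 0, 0, 0]
    - [0.05, 0.1, 0.6, 0.1, 0, 0, 0]
    - [0.05, 0.1, 0.85, 0.1, 0, 0, 0]
    - [0.05, 0.1, 0.95, 0.1, 0, 0, 0]
    - [0.05, 0.1, 0.95, 0.1, 0, 0, 0]

```text
time: 56.75
position: [0.6026, -0.2132, 0.1577]
tool_rot: [0.707, -0.016, 0.016, -0.707]
ft_force: [0.4, -1.4, -2.7]
grip_width: 0.014
```

Emit:
carry_out:
  moves:
    - [0.05, -0.2, 0, 0, 0, 0, 0]
    - [0.05, -0.2, 0.1, 0, 0, 0, 0]
    - [0.05, -0.2, 0.15, 0, 0, 0, 0]
    - [0.05, -0.2, 0.15, 0, 0, 0, 0]

```text
time: 57.15
position: [0.6004, -0.2132, 0.1575]
tool_rot: [0.707, -0.016, 0.016, -0.707]
ft_force: [-2.4, 0.6, 6.3]
grip_width: 0.0136
```

Emit:
carry_out:
  moves:
    - [0.05, 0, 0.05, 0, 0, 0, 0]
    - [0.05, 0, 0.1, 0, 0, 0, 0]
    - [0.05, 0, 0.1, 0, 0, 0, 0]

```text
time: 57.45
position: [0.6004, -0.2132, 0.1575]
tool_rot: [0.707, -0.016, 0.016, -0.707]
ft_force: [-2.2, 0.9, 9.8]
grip_width: 0.014
```

Emit:
carry_out:
  moves:
    - [0.05, 0, -0.15, 0, 0, 0, 0]
    - [0.4, 0, -0.15, 0, 0, 0, 0]
    - [0.5, 0, -0.15, 0, 0, 0, 0]
    - [0.5, 0, -0.15, 0, 0, 0, 0]
    - [0.5, 0, -0.15, 0, 0, 0, 0]
    - [0.5, 0, -2, 0, 0, 0, 0]
    - [0.5, 0, -5, 0, 0, 0, 0]
    - [0.5, 0, -8, 0, 0, 0, 0]
    - [0.5, 0, -8, 0, 0, 0, 0]
    - [0.5, 0, -8, 0, 0, 0, 0]

```text
time: 58.45
position: [0.6007, -0.2133, 0.2357]
tool_rot: [0.707, -0.015, 0.016, -0.707]
ft_force: [0.8, -0.2, -0.2]
grip_width: 0.0437
```

```bash
python3 - <<'E'
from h import *
go([.4771,-.3793,.237],.507-np.pi/2)
im=robot.camera('side');crop(im,270,180,150,130,5,'b11');
E
```

```text
shift cm [-11.6   -0.14 -17.14] rot [ 0.001 -0.552  0.001] | t 58.45 pos [ 0.6007 -0.2133  0.2357] psi -1.616 q6 -0.47
```

View pics/b11.png

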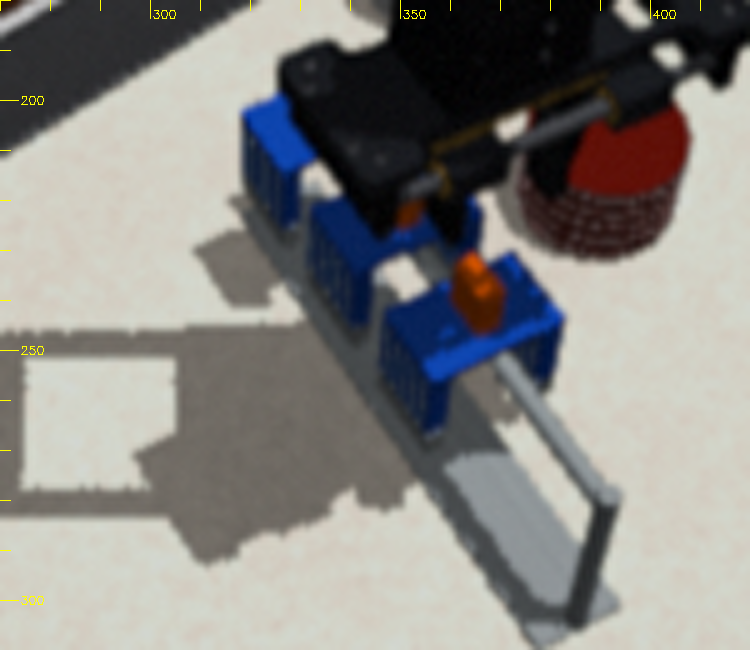

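Three are hung. Now the last one (A).

Emit:
carry_out:
  moves:
    - [0.5, -11.6, -0.1, -17.1, 0, -0.552, 0]
    - [0.5, -11.6, -0.1, -17.1, 0, -0.552, 0]
    - [0.5, -11.6, -0.1, -17.1, 0, -0.552, 0]
    - [0.5, -11.6, -0.1, -17.1, 0, -0.552, 0]
    - [0.5, -11.6, -0.1, -17.1, 0, -0.552, 0]
    - [0.5, -11.6, -0.1, -17.1, 0, -0.552, 0]
    - [0.5, -11.6, -0.1, -17.1, 0, -0.552, 0]
    - [0.5, -11.6, -0.1, -17.1, 0, -0.552, 0]

```text
time: 59.3
position: [0.4777, -0.377, 0.2355]
tool_rot: [-0.684, -0.178, 0.178, 0.685]
ft_force: [-0.3, -0.0, 0.4]
grip_width: 0.0432
```

```bash
python3 - <<'E'
from h import *
E=wristE(robot.get_obs());np.save('o.npy',E)
go([.4771,-.3793,.097],.507-np.pi/2)
im=robot.camera('wrist');cv2.imwrite('pics/w17.png',im[:,:,::-1])
print(proj('wrist',[[.4771,-.3793,.097]],E).round(1))
i=im[130:270,240:400,::-1];cv2.imwrite('pics/w17c.png',cv2.resize(i,None,fx=4,fy=4,interpolation=2))
E
```

```text
shift cm [-0.17 13.85 -0.19] rot [-0.002  0.001  0.   ] | t 59.3 pos [ 0.4777 -0.377   0.2355] psi -1.062 q6 -1.36
[[320.3 189.8]]
```

View pics/w17c.png

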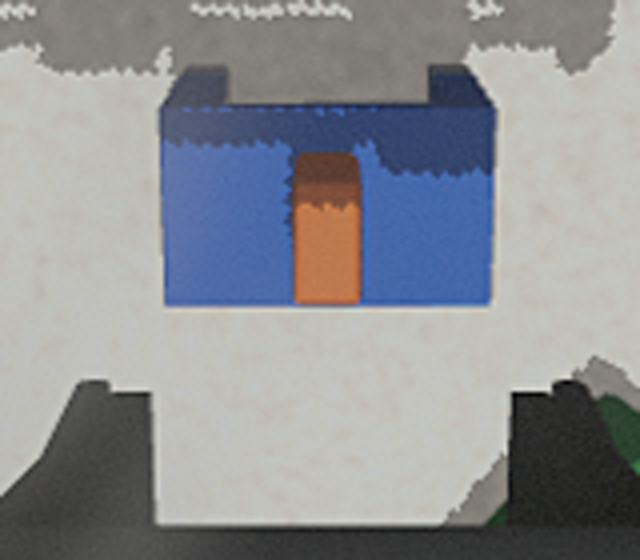

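Emit:
carry_out:
  moves:
    - [0.5, 0, 5, -0.2, 0, 0, 0]
    - [0.5, 0, 9, -0.2, 0, 0, 0]
    - [0.5, 0, 12, -0.2, 0, 0, 0]
    - [0.5, 0, 13.3, -0.2, 0, 0, 0]
    - [0.5, 0, 13.9, -0.2, 0, 0, 0]
    - [0.5, 0, 13.9, -0.2, 0, 0, 0]
    - [0.05, 0, 13.9, -0.2, 0, 0, 0]
    - [0.05, 0, 13.9, -0.2, 0, 0, 0]
    - [0.05, 0, 13.9, -0.2, 0, 0, 0]
    - [0.05, 0, 13.9, -0.2, 0, 0, 0]
    - [0.05, 0, 13.9, -0.2, 0, 0, 0]

```text
time: 60.45
position: [0.4781, -0.3807, 0.0976]
tool_rot: [0.685, 0.177, -0.177, -0.684]
ft_force: [0.5, 0.6, 0.1]
grip_width: 0.014
```

Emit:
carry_out:
  moves:
    - [0.05, 0, -2, 0, 0, 0, 0]
    - [0.05, 0, -5, 0, 0, 0, 0]
    - [0.05, 0, -9, 0, 0, 0, 0]
    - [0.05, 0, -14, 0, 0, 0, 0]
    - [0.05, 0, -15, 0, 0, 0, 0]
    - [0.05, 0, -15, 0, 0, 0, 0]
    - [0.05, 0, -15, 0, 0, 0, 0]

```text
time: 61.15
position: [0.4769, -0.3795, 0.2455]
tool_rot: [-0.683, -0.177, 0.178, 0.686]
ft_force: [1.0, 0.7, -2.7]
grip_width: 0.0139
```

```bash
python3 - <<'E'
from h import *
go([.5973,-.283,.246],-.045-np.pi/2)
E
```

```text
shift cm [15.21 -0.06  2.59] rot [-0.003  0.552 -0.002] | t 61.15 pos [ 0.4769 -0.3795  0.2455] psi -1.064 q6 -1.36
```

Emit:
carry_out:
  moves:
    - [0.05, 4, 0, 0.6, 0, 0.15, 0]
    - [0.05, 8, 0, 1.3, 0, 0.3, 0]
    - [0.05, 12, 0, 2, 0, 0.44, 0]
    - [0.05, 15.2, 0, 2.6, 0, 0.552, 0]
    - [0.05, 15.2, 0, 2.6, 0, 0.552, 0]
    - [0.05, 15.2, 0, 2.6, 0, 0.552, 0]
    - [0.05, 15.2, 3, 2.6, 0, 0.552, 0]
    - [0.05, 15.2, 6, 2.6, 0, 0.552, 0]
    - [0.05, 15.2, 7.6, 2.6, 0, 0.552, 0]
    - [0.05, 15.2, 8, 2.6, 0, 0.552, 0]
    - [0.05, 15.2, 8, 2.6, 0, 0.552, 0]
    - [0.05, 15.2, 8, 2.6, 0, 0.552, 0]

```text
time: 62.35
position: [0.5982, -0.285, 0.1678]
tool_rot: [0.707, -0.016, 0.017, -0.707]
ft_force: [0.1, -1.2, -1.8]
grip_width: 0.0135
```

```bash
python3 - <<'E'
from h import *
go([.5973,-.283,.1575],-.045-np.pi/2)
im=robot.camera('wrist');cv2.imwrite('pics/w18.png',im[:,:,::-1])
im=robot.camera('side');crop(im,300,200,150,130,5,'b12');
E
```

```text
shift cm [-0.1   1.03  0.19] rot [ 0.001 -0.001  0.001] | t 62.35 pos [ 0.5982 -0.285   0.1678] psi -1.616 q6 -0.57
```

View pics/w18.png

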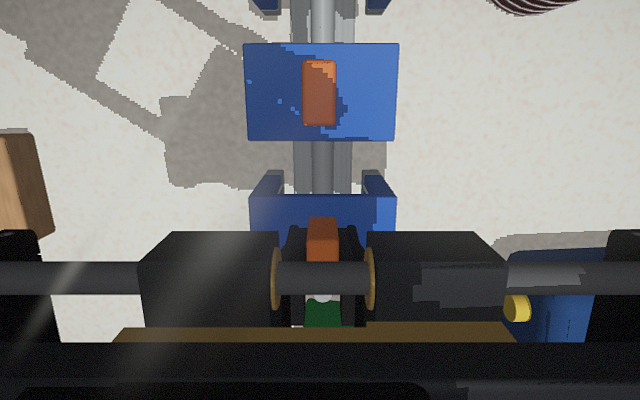

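View pics/b12.png

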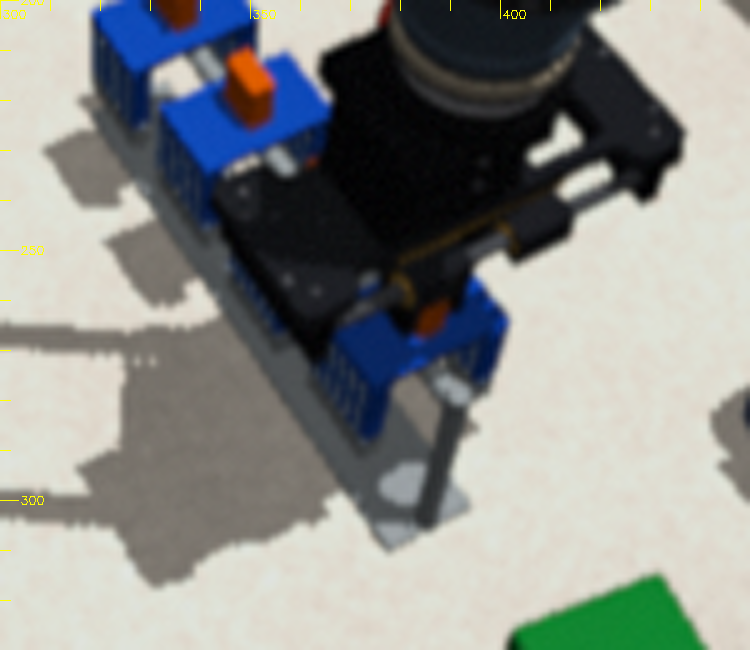

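Emit:
carry_out:
  moves:
    - [0.05, -0.1, 0.3, 0.1, 0, 0, 0]
    - [0.05, -0.1, 0.6, 0.1, 0, 0, 0]
    - [0.05, -0.1, 0.85, 0.1, 0, 0, 0]
    - [0.05, -0.1, 0.95, 0.1, 0, 0, 0]
    - [0.05, -0.1, 1.0, 0.1, 0, 0, 0]
    - [0.05, -0.1, 1.0, 0.1, 0, 0, 0]

```text
time: 63.05
position: [0.5971, -0.2829, 0.1575]
tool_rot: [-0.707, 0.016, -0.016, 0.707]
ft_force: [-1.1, 1.4, 1.4]
grip_width: 0.0136
```

Emit:
carry_out:
  moves:
    - [0.05, 0, 0.1, 0, 0, 0, 0]
    - [0.05, 0, 0.15, 0, 0, 0, 0]
    - [0.05, 0, 0.15, 0, 0, 0, 0]

```text
time: 63.35
position: [0.5971, -0.2828, 0.1574]
tool_rot: [0.707, -0.016, 0.016, -0.707]
ft_force: [-2.7, 2.4, 8.0]
grip_width: 0.0137
```

Contact; release, then retreat up and away toward the robot.

Emit:
carry_out:
  moves:
    - [0.05, 0, -0.15, 0, 0, 0, 0]
    - [0.4, 0, -0.15, 0, 0, 0, 0]
    - [0.5, 0, -0.15, 0, 0, 0, 0]
    - [0.5, 0, -0.15, 0, 0, 0, 0]
    - [0.5, 0, -0.15, 0, 0, 0, 0]
    - [0.5, 0, -2, 0, 0, 0, 0]
    - [0.5, 0, -5, 0, 0, 0, 0]
    - [0.5, 0, -8, 0, 0, 0, 0]
    - [0.5, 0, -11, 0, 0, 0, 0]
    - [0.5, -8, -11, 0, 0, 0, 0]
    - [0.5, -12, -11, 0, 0, 0, 0]
    - [0.5, -16, -11, 0, 0, 0, 0]
    - [0.5, -16, -11, 0, 0, 0, 0]
    - [0.5, -16, -11, 0, 0, 0, 0]

```text
time: 64.75
position: [0.4361, -0.2757, 0.266]
tool_rot: [-0.707, 0.017, -0.017, 0.707]
ft_force: [0.8, -0.6, 0.3]
grip_width: 0.0436
```

```bash
python3 - <<'E'
from h import *
im=robot.camera('side');crop(im,190,90,210,210,3,'b13');
im=robot.camera('scene');crop(im,220,130,280,210,3,'a13')
im=robot.camera('side');crop(im,300,180,110,130,5,'b14')
E
```

```text
(no output)
```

View pics/b13.png

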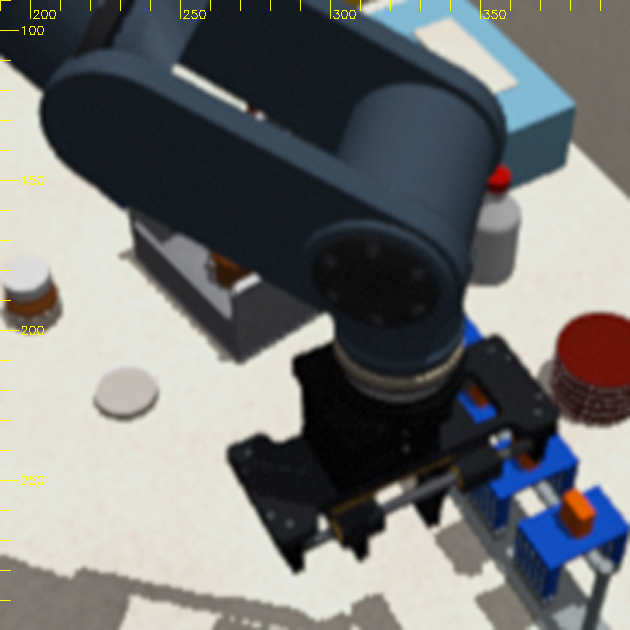

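View pics/a13.png

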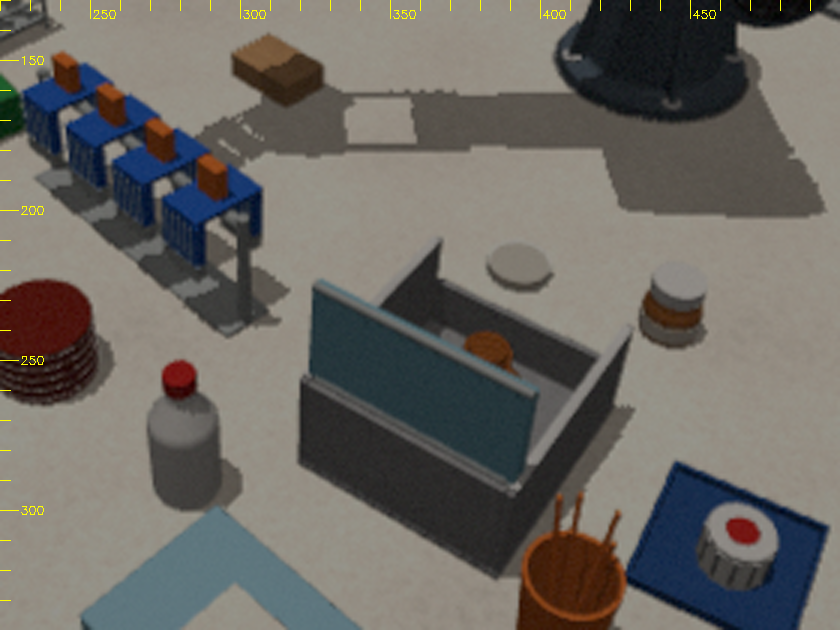

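View pics/b14.png

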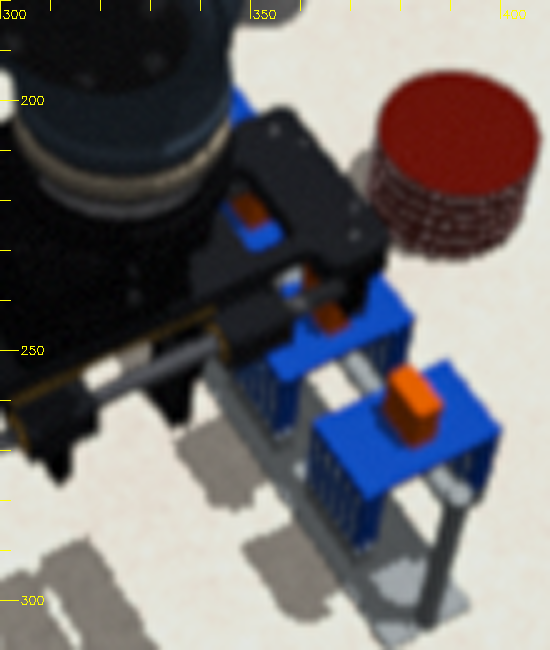

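```bash
python3 - <<'E'
from h import *
im=robot.camera('scene');crop(im,370,245,50,60,10,'a14')
c,s=np.cos(BYAW),np.sin(BYAW)
for a in(1.54,1.5,1.45):
  ed=[*bay2w(.088-.176*np.cos(a),.086),.102]; pk=[*bay2w(.088-.088*np.cos(a),.086),.102+.088*np.sin(a)]
  print(a,proj('scene',[ed,pk,[*bay2w(.088,.086),.102],[*bay2w(.1,.09),.1]]).round(1).tolist())
E
```

```text
1.54 [[393.1, 288.6], [398.2, 261.1], [391.8, 290.3], [390.7, 295.8]]
1.5 [[394.7, 286.4], [399.0, 260.0], [391.8, 290.3], [390.7, 295.8]]
1.45 [[396.7, 283.6], [400.0, 258.8], [391.8, 290.3], [390.7, 295.8]]
```

View pics/a14.png

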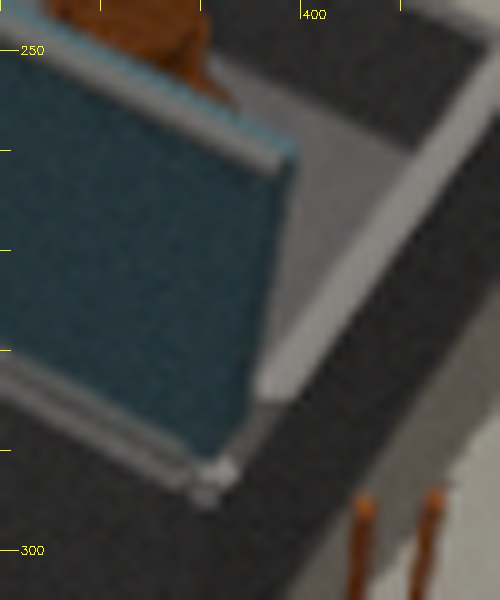

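```bash
python3 - <<'E'
from h import *
print(robot.get_obs()['time']); print(robot.hand_in())
E
```

```text
64.95
the job is handed in; nothing more can be done
None
```

The staining station is ready, and I handed the job in at about 65 s of the 210 s allowed; no verdict came back.

- **Cover:** I pushed the handle until it met its stop twice at the same place, at 10–13 N. The closing zoomed picture shows the two panels parallel with no gap. The handle measured about bay x +40 to +43 mm against the stated "about +48 mm". That matches my own geometry for the 1.54 stop but leaves a few mm unexplained.
- **Cap:** I unscrewed it in about 8.5 quarter-turn strokes and lifted it off freely. It stands right way up near the middle of the blue tray in the last picture.
- **Carriers:** All four were there. One (carrier D in my notes, the one nearest the bay) had been knocked about 27 mm aside, so I measured it again before picking it up. All four now straddle the bar 70 mm apart. In the last pictures they hang straight, though the arm partly hid two of them from the side camera.
- **Rest of the bench:** I touched nothing else, and the bystanders in the last pictures look unmoved. The tip box is only partly in view. At hand-in the gripper was clear of everything.

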